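# Zero the balance and sort sealed jars against the reference weight

## Task

First zero the empty balance: turn its knob, which turns the dial, until the green mark of the dial lies at the tip of the red needle. Then weigh each amber jar on the balance against the brass reference weight, one on each pan and set down gently; stand every jar heavier than the weight upright on the green mat and every lighter one upright on the red mat. Finish with the brass weight back upright on its round rest, both pans empty and the balance still at zero.

Things in the scene. Friction and masses are not known exactly. Their poses are not given: they have to be found in the camera images.
- balance: white equal-arm top-pan balance standing on the bench, fixed; housing 185 mm deep (its x, from -125 to +60 mm), 275 mm wide (its y, +-137 mm), top 45 mm high. Origin at the underside; its -x faces the robot, +y is the side of the left pan. The pans are discs 84 mm across that stay level and move up and down 9.5 mm oppositely, centred at x = 0, y = +95 mm (left) and y = -95 mm (right)
- pan_left_top (a point): centre of the top face of the left (+y) steel pan, 75 mm above the bench when the balance is level; sinks by up to 9.5 mm when this side is heavier and rises when lighter
- pan_right_top (a point): the same for the right (-y) pan
- pointer (a joint): red needle over the round dial between the pans, 40 mm long, tip toward the robot; rad, positive = tip swung to the left (+y) pan: the left side is heavier; stops at about +-0.8. It swings about 0.032 rad per gram of difference between the two sides and settles within 2 s. The empty pans differ by up to 10 g, so with empty pans it rests somewhere between -0.35 and 0.35: that resting angle is the true zero, against which weighings are read
- pointer_tip (a point): tip of the red needle, 40 mm from the dial's axis
- dial (a joint): white round dial, 92 mm across, that turns with the knob about the needle's axis; rad, measured like the needle: when both angles are equal the green mark is at the needle's tip
- mark (a point): outer part of the thick green mark on the dial, 40 mm from its axis; the balance is zeroed when it lies under the needle's tip
- zero_knob (a joint): black zero knob in front of the dial; rad, 0 to 5.2, grows turning clockwise seen from above, stays where it is left. It turns the dial half as far in the same sense: dial = 0.5 * knob - 1.3; it does not move the needle. At the start the mark lies to the right of the needle, so the knob must go clockwise by 0.7 to 2.7 rad
- zero_knob_grip (a point): centre of the knob's upright grip bar, on the knob's axis, 82 mm above the bench and 71 mm in front of the balance's origin; the bar is 34 mm long (along this frame's x, turning with the knob), 14 mm thick (its y) and 32 mm high, its top 7 mm above this point; below the bar is a disc 36 mm across, with its top 59 mm above the bench
- weight_rest (a point): home of the brass weight: centre of a round blue felt spot, 44 mm across with a black rim, flat on top of the balance's housing in front of the left pan, 90 mm in front of the balance's origin and 103 mm to the left, 45 mm above the bench (to within 1 mm)
- weight_mid (a point): centre (26 mm above its foot) of the loose brass reference weight of 200 g: cylinder 38 mm across up to 34 mm, then a neck and a small knob 24 mm across, 53 mm high in all; z axis upward when it stands
- weight: the same brass weight; origin at the centre of its foot
- mat_green: green-edged rubber mat, 80 mm (its x) by 180 mm (its y), 4 mm thick, fixed flat on the bench, for jars heavier than the brass weight; origin at its underside centre; room for three jars in a row along y, 58 mm apart. A fixed metal trim 8 mm high runs along the bench's front edge
- mat_red: red-edged rubber mat of the same size, for lighter jars
- photometer: fixed beige bench instrument, about 380 mm (its x) by 222 mm (its y) and 140 mm high, origin at its underside near the middle; it stands between the balance and the right-hand part of the bench, so carry things over it. At the far left a large red cabinet, about 0.35 m high, stands beside the balance: keep the arm clear of it
- pan_left: left steel pan; origin at the centre of its top face
- pan_right: right steel pan; origin at the centre of its top face
- jar_1_mid (a point): centre (24 mm above its foot) of a squat amber glass jar with a white screw lid, 48 mm high, 48 mm across up to 18 mm, a 40 mm neck, and the lid 43 mm across from 32 mm up (grasp it by the lid or shoulder); sealed, of unknown weight between 140 and 260 g; all look alike, and two or three of them are there; z axis upward when it stands
- jar_1: the same jar; origin at the centre of its foot
- jar_2_mid (a point): centre (24 mm above its foot) of a squat amber glass jar with a white screw lid, 48 mm high, 48 mm across up to 18 mm, a 40 mm neck, and the lid 43 mm across from 32 mm up (grasp it by the lid or shoulder); sealed, of unknown weight between 140 and 260 g; all look alike, and two or three of them are there; z axis upward when it stands
- jar_2: the same jar; origin at the centre of its foot
- jar_3_mid (a point): centre (24 mm above its foot) of a squat amber glass jar with a white screw lid, 48 mm high, 48 mm across up to 18 mm, a 40 mm neck, and the lid 43 mm across from 32 mm up (grasp it by the lid or shoulder); sealed, of unknown weight between 140 and 260 g; all look alike, and two or three of them are there; z axis upward when it stands
- jar_3: the same jar; origin at the centre of its foot
Things that resemble listed ones, but are neither listed nor needed, are in the scene too. There is more than one size of the weight; the job needs the smaller.

How it is judged:
On the way, in this order (a step that is already met when the one before it is completed fails the run):
1. With both pans empty and the knob let go, the needle tip rests at the green mark (within 4.5 mm at the tip) (horizontal distance between pointer_tip and mark below 0.0045 m and velocity of joint pointer between -0.05 and 0.05 rad/s and contact force between each of pan_left, pan_right and anything else below 0.1 N and contact force between the fingers and zero_knob below 0.1 N), for 0.4 s.
2. The brass weight stands on one pan and a jar on the other, let go, with the pointer at rest (((contact force between weight and pan_left above 1.2 N and contact force between any of jar_1, jar_2, jar_3 and pan_right above 0.8 N and velocity of joint pointer between -0.05 and 0.05 rad/s and contact force between the fingers and anything else below 0.1 N) or (contact force between weight and pan_right above 1.2 N and contact force between any of jar_1, jar_2, jar_3 and pan_left above 0.8 N and velocity of joint pointer between -0.05 and 0.05 rad/s and contact force between the fingers and anything else below 0.1 N))), for 0.3 s.
At the end, for the whole second after the job is handed in: Every jar stands upright at rest with its middle on a mat: green if heavier than the 200 g weight, red if lighter (within 5 percent either will do). The weight stands on its rest, within 20 mm of its middle; both pans are empty and the needle tip is within 6 mm of the mark (((x of jar_1_mid in the frame of mat_green between -0.035 and 0.035 m and y of jar_1_mid in the frame of mat_green between -0.085 and 0.085 m and contact force between jar_1 and mat_green above 1.8639 N) or (x of jar_1_mid in the frame of mat_red between -0.035 and 0.035 m and y of jar_1_mid in the frame of mat_red between -0.085 and 0.085 m and contact force between jar_1 and mat_red between 0.3924 and 2.0601 N)) and angle between each of jar_1_mid, jar_2_mid, jar_3_mid's own z axis and vertical below 0.15 rad and linear speed of each of jar_1, jar_2, jar_3, weight below 0.02 m/s and ((x of jar_2_mid in the frame of mat_green between -0.035 and 0.035 m and y of jar_2_mid in the frame of mat_green between -0.085 and 0.085 m and contact force between jar_2 and mat_green above 1.8639 N) or (x of jar_2_mid in the frame of mat_red between -0.035 and 0.035 m and y of jar_2_mid in the frame of mat_red between -0.085 and 0.085 m and contact force between jar_2 and mat_red between 0.3924 and 2.0601 N)) and ((x of jar_3_mid in the frame of mat_green between -0.035 and 0.035 m and y of jar_3_mid in the frame of mat_green between -0.085 and 0.085 m and contact force between jar_3 and mat_green above 1.8639 N) or (x of jar_3_mid in the frame of mat_red between -0.035 and 0.035 m and y of jar_3_mid in the frame of mat_red between -0.085 and 0.085 m and contact force between jar_3 and mat_red between 0.3924 and 2.0601 N)) and horizontal distance between weight and weight_rest below 0.02 m and height (world z) of weight between 0.039 and 0.051 m and angle between weight's own z axis and vertical below 0.1 rad and contact force between each of pan_left, pan_right and anything else below 0.1 N and horizontal distance between pointer_tip and mark below 0.006 m); the robot touches nothing.
It fails at once if a pan is pressed or struck with more than 30 N (contact force between any of pan_left, pan_right and anything else above 30 N).
Of jar_1, jar_2, jar_3 only 2 to 3 are there at a start; the rules pass over those that are not, and their reading is None.
At some moment in a run one of jar_1, jar_2, jar_3 may be knocked a few centimetres aside while the robot is not near it.
It also fails if it takes over 210 s, if anything falls off the work surface, if the arm or the gripper's body presses on something with over 40 N, if the wrist force passes 120 N, or if a joint passes its speed limit or range.

## Robot

A 6-joint arm with a two-finger parallel gripper is mounted at the origin on a cart in front of the work surface, level with it; the furniture and walls round the work are solid. World frame = base frame: x ahead of the robot, y to its left, z up, the work surface at z = 0. Lengths are in m, angles in rad, forces in N, time in s.
With the tool pointing down it reaches from about 0.35 to 0.725 m from the base axis. Payload 4.3 kg.
Tool frame: the origin (TCP) lies at the very end of the fingers, on their centre line; the grasp point (between the pads) lies 19 mm behind it (bot.grip_depth is the distance from the TCP to the grasp point, in m); z points along the fingers, y is the line along which they close (so a half turn about z gives the same grasp; the last joint's range is limited). The gripper opens to 85 mm and grips with 20 to 120 N. Pads are 22 mm wide; open, the fingers measure 114 mm over their backs; the gripper's body (76 mm by 85 mm) begins 54 mm behind the grasp point. The pads swing forward as they close: fully open they stand 13 mm farther back than shut.
Start: joints at [1.233, 0.377, 0.081, 1.274, 0, 1.46], TCP at [0.13, 0.56, 0.208] pointing down, gripper open.
Joint ranges: [-2.72, 2.72], [-0.84, 1.66], [-1.02, 1.22], [-1.77, 2.12], [-1.37, 1.28], [-3.14, 3.14]. Speed limits (rad/s): [2.57, 2.57, 3.14, 3.14, 3.14, 3.14].

## Interface

Orientations are given as [roll, pitch, yaw] about the fixed x, y, z axes, in that order (R = Rz(yaw) Ry(pitch) Rx(roll)).
In Python, from rig import bot gives the robot as it stands.
- The arm moves only by the tool step_arm, never from a script. Its argument "rows" is a list of rows, each a list of 3 entries, a list of its own where there are three numbers: the shift along the tool's x, y, z each as a share of 1 m, from -1 to 1, then the turn, a rotation vector about the tool's x, y, z each as a share of 2 rad, from -1 to 1, then the gripper command: -1 is shut, 1 is fully open, values between are in proportion. A call has 1 to 12 rows; each row is the pose to reach, as a shift and turn from the pose commanded when the call began, along the tool's axes at that moment; what a row does not reach only later rows make up. A row lasts 1/10 s, in which the tool goes at most 50 mm and 8.59 degrees, less where a joint would pass 70% of its speed; a pose out of reach is approached as far as the arm can. A call with a number of a shift or a turn outside -1 to 1 is refused whole. A call with a gripper value outside its range is refused whole. The fingers move at their own pace and stop on an object; "newtons" is the grip in N (left out, the last holds). Time passes only in rows, so rows that repeat a pose let the fingers close. It gives the time, the measured TCP pose, the force, the opening and the grip force at its end, in the units of the state.
- bot.state(): the state, without advancing time (a new reading comes with each control period).
- bot.camera(name): name is "scene" or "top" or "wrist"; returns the picture (420x560x3 uint8, blue, green, red); there is no depth.
- bot.camera_info(name): a dict with "intrinsics" (3x3 intrinsics, pixels), "view" (4x4, takes a point from world to camera coordinates); the wrist camera has in their place "mount" (4x4, takes a point from camera to tool coordinates, whose origin is the TCP and whose axes are the flange's). Camera axes: x right, y up, looking along -z (the intrinsics and any distortion apply to the point x, -y, -z); pixel columns grow to the right and rows downward; lengths in m; the calibration is good to about 2 mm. A picture is of the moment at which its call begins: read the wrist's pose just before it. camera_info takes no time and is no camera call.
- bot.finish_job(): hands the job in; it is judged then, once.
Trained networks look in the newest picture that a camera, given by its name, has taken for a name from the list of things; names that differ only in an ending like _2 or _b are one class to them, and where a whole thing is asked for, a point or a joint stands for the part that bears it (a point fixed in the world has none). Each returns a list of dicts, best first, with "score" (0 to 1); they miss things now and then, are a little off and sometimes report something else, mostly with a low value. They report only what shows in the picture. A call takes as long as a camera call. They do not tell look-alikes from the thing itself.
- bot.spot_in(camera, target): "extent" ([left, top, right, bottom] in pixels, round what is visible of it).
- bot.regions_of(camera, target): "mask" (420x560 bool, what is visible of it) and "extent" ([left, top, right, bottom] in pixels, round what is visible of it).
The state is a dict: "t": time; "qpos": joint angles; "joint_velocities": joint speeds; "joint_efforts": joint torques, N m; "eef_pos": TCP position; "tool_rot": TCP orientation; "force": force on the tool from outside, world axes, zero at the start; "torque": the same for the moment, N m; "grip_width": finger opening in m; "grip_force": force on a finger pad.
Only numpy, scipy, OpenCV 4.12 (cv2) and the standard library are available. Lean on these libraries where they do the work, as an engineer would, in place of code of your own. Each camera call takes 0.05 s, during which the arm holds its last target. There are 200 camera calls.

## Working session

There is one attempt and no reset: what is moved stays moved. The work goes in short steps, Python scripts to look and compute and a tool call to move; the robot and the scene stay as the last step left them, time stands still between calls to the robot, and variables do not carry over. Pictures are saved under pics/ and viewed, at most 14 in all, crops included, and the job is handed in when it is done.

Besides the shell and the picture viewer there is one more tool, called after "Request:" by a JSON object that holds its "api" and its "payload". step_arm: Moves the arm, as the interface text tells. Its arguments: {"type":"object","properties":{"rows":{"type":"array"},"newtons":{"type":"number"}},"required":["rows"]}

```bash
ls; mkdir -p pics
cat > h.py <<'E'
import numpy as np, cv2
from rig import bot
from scipy.spatial.transform import Rotation as R
def snap(c,f=None):
    im=bot.camera(c)
    if f: cv2.imwrite('pics/'+f,im)
    return im
def cam(c):
    i=bot.camera_info(c); K=np.array(i['intrinsics'])
    if c=='wrist':
        s=bot.state(); T=np.eye(4); T[:3,:3]=R.from_euler('xyz',s['tool_rot']).as_matrix(); T[:3,3]=s['eef_pos']
        V=np.linalg.inv(T@np.array(i['mount']))
    else: V=np.array(i['view'])
    return K,V,i
def ray(c,uv,z):
    K,V,_=cam(c); d=np.linalg.inv(K)@[uv[0],uv[1],1]; d=np.array([d[0],-d[1],-d[2]])
    Rm=V[:3,:3]; o=-Rm.T@V[:3,3]; d=Rm.T@d
    return o+d*(z-o[2])/d[2]
def proj(c,p):
    K,V,_=cam(c); q=V[:3,:3]@np.array(p)+V[:3,3]; u=K@[q[0],-q[1],-q[2]]; return u[:2]/u[2]
E
python3 - <<'E'
from h import *
print(bot.state()); 
for c in('scene','top','wrist'):
    snap(c,c+'0.png'); print(c,bot.camera_info(c))
    for n in ['balance','pan_left','pan_right','weight','mat_green','mat_red','photometer','jar_1','zero_knob','pointer','dial','mark','weight_rest']:
        try:
            for d in bot.spot_in(c,n)[:5]: print(n,round(d['score'],2),np.round(d['extent']).astype(int))
        except Exception as e: print(n,e)
E
```

```text
pics
{'t': 0.0, 'qpos': array([1.23271122e+00, 3.78090722e-01, 7.96204227e-02, 1.27438992e+00,
       8.03428355e-06, 1.46048319e+00]), 'joint_velocities': array([-0.00015019, -0.00027183,  0.00069256,  0.00039287,  0.00047714,
       -0.0002528 ]), 'joint_efforts': array([ 1.45439291e-03, -4.63602018e+01,  2.69877809e+01,  2.06348556e-02,
       -1.50123965e-04, -4.23000643e-06]), 'eef_pos': array([0.12960342, 0.55948137, 0.20684301]), 'tool_rot': array([-3.13954219e+00, -2.35198513e-04,  2.91382044e+00]), 'force': array([ 0.31755792, -0.02735117,  0.11268185]), 'torque': array([-0.01534884,  0.01944154, -0.05157632]), 'grip_force': 0.0, 'grip_width': 0.08549883130717255}
scene {'intrinsics': array([[421.85192916,   0.        , 279.72315777],
       [  0.        , 421.85192916, 207.47914034],
       [  0.        ,   0.        ,   1.        ]]), 'view': array([[ 0.52204587, -0.852786  ,  0.0149716 , -0.22557248],
       [ 0.63296085,  0.39912279,  0.66337137, -0.4191657 ],
       [-0.57168932, -0.33683384,  0.74814055, -1.00640184],
       [ 0.        ,  0.        ,  0.        ,  1. 
[... 1732 characters left out ...]
8 382 211]
weight_rest 0.76 [142 144 243 230]
weight_rest 0.7 [363 200 381 214]
wrist {'intrinsics': array([[354.75586332,   0.        , 280.88573673],
       [  0.        , 354.75586332, 209.9792868 ],
       [  0.        ,   0.        ,   1.        ]]), 'mount': array([[ 2.34028130e-05,  9.62967815e-01,  2.69616371e-01,
         6.79748039e-02],
       [ 9.99999967e-01, -9.17559650e-05,  2.40917228e-04,
        -2.26490566e-04],
       [ 2.56734447e-04,  2.69616356e-01, -9.62967785e-01,
        -1.65762967e-01],
       [ 0.00000000e+00,  0.00000000e+00,  0.00000000e+00,
         1.00000000e+00]])}
balance 0.58 [ 53 401  90 420]
weight 0.72 [217 355 257 368]
mat_green 0.95 [ 53 401  91 420]
```

Run:
```python
import cv2,numpy as np
a=cv2.imread('pics/top0.png')[130:280,120:420]
b=cv2.imread('pics/scene0.png')[130:310,120:450]
a=cv2.resize(a,(780,390),interpolation=2)
cv2.imwrite('pics/a.png',a)
cv2.imwrite('pics/b.png',cv2.resize(b,None,fx=2.4,fy=2.4,interpolation=2))
```

```text
(no output)
```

View pics/a.png

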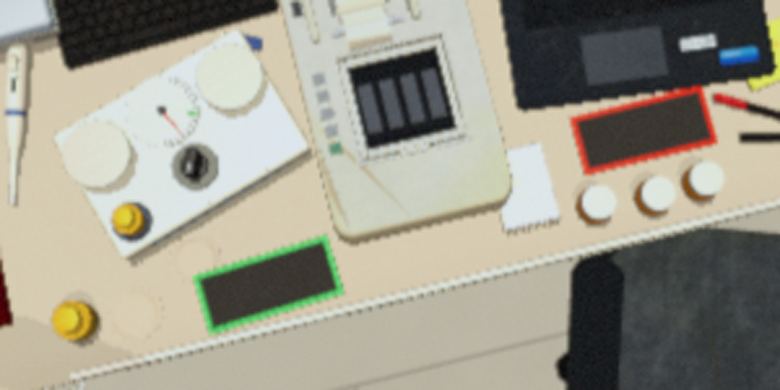

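View pics/b.png

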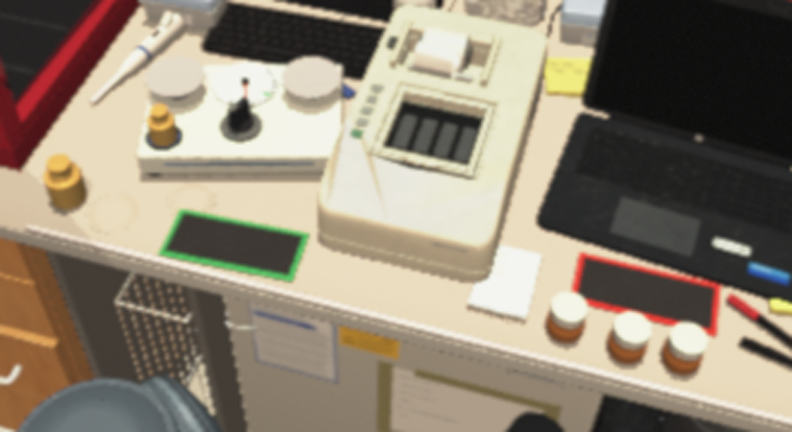

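Top crop (×2.6, offset 120,130): balance at left, rotated about 30°. Pans are at (96,154) and (231,76), knob at (194,165), small weight on its rest at (128,218). The larger look-alike weight stands on the bench at (74,320), and three jars are near the red mat at (598,203), (657,195) and (705,180).

Run:
```python
from h import *
P=lambda x,y:(120+x/2.6,130+y/2.6)
pl=ray('top',P(96,154),.075);pr=ray('top',P(231,76),.075);kn=ray('top',P(194,162),.089)
print('pans',pl,pr,np.linalg.norm(pl-pr),kn)
d=(pl-pr)[:2];yaw=np.arctan2(-d[0],d[1]);c=(pl+pr)[:2]/2
Rb=np.array([[np.cos(yaw),-np.sin(yaw)],[np.sin(yaw),np.cos(yaw)]])
print('balance',c,yaw,'knob pred',c+Rb@[-.071,0],'rest',c+Rb@[-.09,.103])
print('weight',ray('top',P(128,214),.098), 'dial',ray('top',P(162,110),.06))
for q in((598,200),(657,192),(705,178)): print('jar',ray('top',P(*q),.048))
for n,q in (('G',[(195,278),(327,237),(343,290),(210,332)]),('R',[(572,120),(702,88),(716,140),(586,173)])):
    w=np.array([ray('top',P(*z),.004) for z in q]);print(n,w.mean(0),np.linalg.norm(w[0]-w[1]),np.linalg.norm(w[1]-w[2]),np.arctan2(*( -(w[0]-w[1])[0],(w[0]-w[1])[1])))
```

```text
pans [0.55537312 0.42133749 0.075     ] [0.6574312 0.2582415 0.075    ] 0.19239582063135455 [0.54529661 0.29722292 0.089     ]
balance [0.60640216 0.3397895 ] 0.5591418301336655 knob pred [0.54621471 0.30212691] rest [0.47547094 0.37936239]
weight [0.47848036 0.37265329 0.098     ] dial [0.61567166 0.34541605 0.06      ]
jar [ 0.51373761 -0.20373229  0.048     ]
jar [ 0.52529815 -0.27776155  0.048     ]
jar [ 0.54424606 -0.33824722  0.048     ]
G [0.40350124 0.20977945 0.004     ] 0.17625381619267946 0.07117444256254567 0.3227455967697578
R [ 0.61301224 -0.27107245  0.004     ] 0.17599919794753469 0.07089672737499896 0.2639696037594627
```

View pics/top0.png

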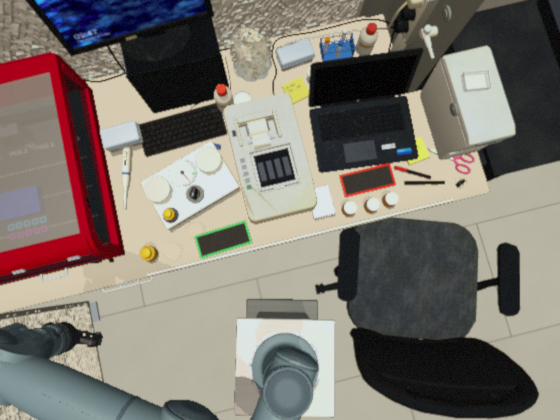

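```bash
cat >> h.py <<'E'
def go(p,yaw=None,s=None):
    "shift (m) and yaw turn (rad) in tool axes from the current pose to p"
    s=bot.state(); Rm=R.from_euler('xyz',s['tool_rot']); y0=s['tool_rot'][2]
    yaw=y0 if yaw is None else yaw
    t=R.from_euler('xyz',[np.pi,0,yaw])
    d=Rm.inv().apply(np.array(p)-s['eef_pos']); w=(Rm.inv()*t).as_rotvec()
    q=s['qpos'][0]
    print('shift',np.round(d,4),'turn',np.round(w/2,4),'rows',np.ceil(max(np.linalg.norm(d)/.05,np.linalg.norm(w)/.149)), 'q6 at end ~',round((np.arctan2(p[1],p[0])+np.pi-yaw+np.pi)%(2*np.pi)-np.pi,2))
E
python3 - <<'E'
from h import *
go([.50,.30,.23],.56+np.pi)
E
```

```text
shift [-0.4193 -0.1699 -0.0222] turn [ 0.      0.     -0.3939] rows 10.0 q6 at end ~ -0.02
```

The top view shows the cabinet's right edge close left of the balance and the arm at lower left, so I'll swing in front of the cabinet first.

Request:
{"api": "step_arm", "payload": {"rows": [[[-0.249, -0.189, -0.022], [0, 0, -0.39], 1], [[-0.249, -0.189, -0.022], [0, 0, -0.39], 1], [[-0.249, -0.189, -0.022], [0, 0, -0.39], 1], [[-0.249, -0.189, -0.022], [0, 0, -0.39], 1], [[-0.249, -0.189, -0.022], [0, 0, -0.39], 1], [[-0.249, -0.189, -0.022], [0, 0, -0.39], 1], [[-0.42, -0.17, -0.022], [0, 0, -0.39], 1], [[-0.42, -0.17, -0.022], [0, 0, -0.39], 1], [[-0.42, -0.17, -0.022], [0, 0, -0.39], 1], [[-0.42, -0.17, -0.022], [0, 0, -0.39], 1], [[-0.42, -0.17, -0.022], [0, 0, -0.39], 1], [[-0.42, -0.17, -0.022], [0, 0, -0.39], 1]]}}

```text
t: 3.3
eef_pos: [0.5013, 0.2991, 0.2291]
tool_rot: [3.141, -0.001, -2.591]
force: [0.1, 0.5, -0.5]
grip_width: 0.0853
grip_force: 0.0
```

Run:
```python
from h import *
im=snap('wrist','w1.png'); s=bot.state(); print(s['t'],s['eef_pos'],s['tool_rot'],s['qpos'])
for n in ['pan_left','pan_right','weight','zero_knob','pointer','dial','mark','weight_rest','mat_green']:
    for d in bot.spot_in('wrist',n)[:3]: print(n,round(d['score'],2),np.round(d['extent']).astype(int))
cv2.imwrite('pics/w1b.png',cv2.resize(im,(800,600),interpolation=2))
```

```text
3.35 [0.50021067 0.29963347 0.22951426] [ 3.14099323e+00 -9.09405782e-04 -2.58984489e+00] [ 4.30640428e-01  3.91834907e-01  1.58230013e-01  1.33816660e+00
  4.85170667e-04 -1.21107303e-01]
pan_left 0.86 [315 256 387 332]
pan_left 0.62 [344 183 389 232]
pan_left 0.19 [242 211 278 253]
pan_right 0.61 [132 261 212 336]
weight 0.84 [448 107 528 160]
weight 0.67 [344 186 390 232]
zero_knob 0.89 [240 209 277 253]
pointer 0.49 [257 275 268 307]
dial 0.58 [221 257 304 334]
mark 0.95 [222 257 307 333]
mark 0.57 [261 274 269 306]
weight_rest 0.61 [130 167 398 338]
weight_rest 0.58 [345 183 391 229]
mat_green 0.8 [166   0 353 112]
```

View pics/w1b.png

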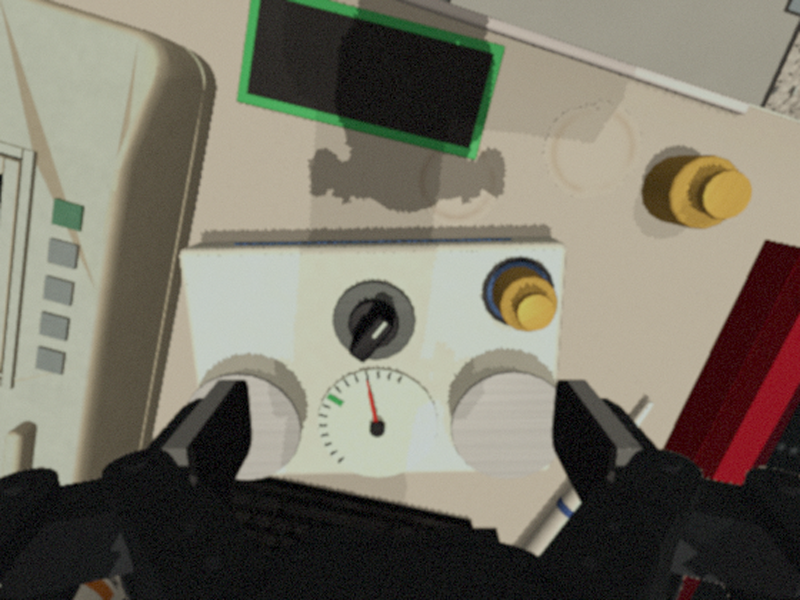

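Wrist view (×1.43): knob disc at (374,320) with its bar about 0.69 rad clockwise from the robot direction. Needle tip is at (368,380), hub (377,428), green mark (335,399), and the small weight is on its rest at (518,290). The bar angle agrees with the mark angle.

```bash
cat > m.py <<'E'
from h import *
im=cv2.imread('pics/w1.png')
f=lambda x,y,z:ray('wrist',(x/1.4286,y/1.4286),z)[:2]
fl,fr,br=f(563,246,.045),f(183,253,.045),f(552,470,.045)
d=fl-fr;print('front edge',np.linalg.norm(d),'yaw',np.arctan2(-d[0],d[1]),'mid',(fl+fr)/2,'depth',np.linalg.norm(br-fl))
print('knob disc',f(374,320,.059),'bar top ',f(374,331,.089))
print('hub',f(377,427,.06),f(377,427,.07),'pan_l',f(504,427,.075),'pan_r',f(253,427,.075))
print('rest',f(518,290,.045),'weight top',f(536,312,.098))
h=cv2.cvtColor(im,cv2.COLOR_BGR2HSV)
def cen(lo,hi,box):
    m=cv2.inRange(h,np.array(lo),np.array(hi)); M=np.zeros_like(m);M[box[1]:box[3],box[0]:box[2]]=m[box[1]:box[3],box[0]:box[2]]
    return np.argwhere(M)[:,::-1]
g=cen((40,60,40),(90,255,255),(222,258,262,300)); r=cen((0,100,60),(10,255,255),(245,260,285,305)); 
r2=cen((170,100,60),(180,255,255),(245,260,285,305)); r=np.vstack([r,r2])
print(len(g),g.mean(0),len(r),r.mean(0),r[r[:,1]==r[:,1].min()].mean(0))
E
python3 m.py
```

```text
front edge 0.26590858623794544 yaw 0.5717672806532114 mid [0.50526497 0.27909259] depth 0.17931061222677816
knob disc [0.54493092 0.30478655] bar top  [0.54212653 0.30494245]
hub [0.61485654 0.3492117 ] [0.60971584 0.3466738 ] pan_l [0.55995544 0.42179017] pan_r [0.65323584 0.2707996 ]
rest [0.47577394 0.382517  ] weight top [0.4763157  0.38208542]
45 [234.02222222 279.35555556] 68 [260.45588235 283.77941176] [257. 267.]
```

Run:
```python
from h import *
go([.5455,.305,.12],-.037+np.pi)
go([.5455,.305,.066],-.037+np.pi)
```

```text
shift [-0.0412 -0.0196  0.1101] turn [1.00e-04 2.00e-04 2.95e-01] rows 4.0 q6 at end ~ 0.55
shift [-0.0411 -0.0196  0.1641] turn [1.00e-04 2.00e-04 2.95e-01] rows 4.0 q6 at end ~ 0.55
```

Request:
{"api": "step_arm", "payload": {"rows": [[[-0.041, -0.02, 0.08], [0, 0, 0.295], 0], [[-0.041, -0.02, 0.08], [0, 0, 0.295], 0], [[-0.041, -0.02, 0.08], [0, 0, 0.295], 0], [[-0.041, -0.02, 0.08], [0, 0, 0.295], 0], [[-0.041, -0.02, 0.12], [0, 0, 0.295], 0], [[-0.041, -0.02, 0.164], [0, 0, 0.295], 0], [[-0.041, -0.02, 0.164], [0, 0, 0.295], 0]], "newtons": 20}}

```text
t: 4.5
eef_pos: [0.5404, 0.3019, 0.0595]
tool_rot: [-3.136, -0.011, 3.104]
force: [-1.7, -1.1, -0.9]
grip_width: 0.0425
grip_force: 0.0
```

Run:
```python
from h import *
im=snap('wrist','w2.png'); s=bot.state(); print(s['t'],s['eef_pos'],s['tool_rot'],s['force'],s['grip_width'])
cv2.imwrite('pics/w2b.png',cv2.resize(im[150:420,120:440],(640,540),interpolation=2))
```

```text
4.55 [0.54254648 0.3028171  0.06296912] [-3.13819615 -0.00725398  3.10388812] [-1.19393979 -0.99560095  0.8068491 ] 0.042378906427059965
```

View pics/w2b.png

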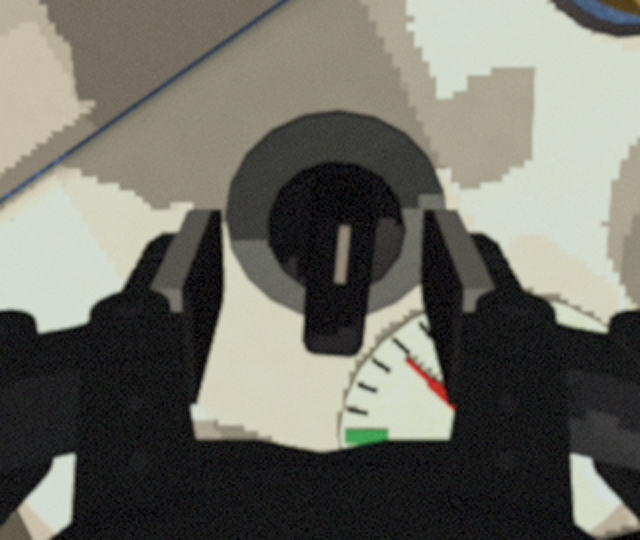

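The wrist crop shows the bar (335,290) between the open fingers with only a slight tilt. Next I close and turn.

Request:
{"api": "step_arm", "payload": {"rows": [[[0, 0, 0], [0, 0, 0], 0], [[0, 0, 0], [0, 0, 0], -1], [[0, 0, 0], [0, 0, 0], -1], [[0, 0, 0], [0, 0, 0], -1], [[0, 0, 0], [0, 0, 0], -1], [[0, 0, 0], [0, 0, 0], -1], [[0, 0, 0], [0, 0, 0], -1]], "newtons": 30}}

```text
t: 5.25
eef_pos: [0.546, 0.3042, 0.0659]
tool_rot: [3.142, 0.0, 3.104]
force: [0.4, -1.3, -0.5]
grip_width: -0.0002
grip_force: 0.0
```

Request:
{"api": "step_arm", "payload": {"rows": [[[0, 0, 0], [0, 0, 0.07], -1], [[0, 0, 0], [0, 0, 0.14], -1], [[0, 0, 0], [0, 0, 0.21], -1], [[0, 0, 0], [0, 0, 0.28], -1], [[0, 0, 0], [0, 0, 0.35], -1], [[0, 0, 0], [0, 0, 0.42], -1], [[0, 0, 0], [0, 0, 0.49], -1], [[0, 0, 0], [0, 0, 0.56], -1], [[0, 0, 0], [0, 0, 0.63], -1], [[0, 0, 0], [0, 0, 0.7], -1], [[0, 0, 0], [0, 0, 0.75], -1], [[0, 0, 0], [0, 0, 0.77], -1]]}}

```text
t: 6.45
eef_pos: [0.5459, 0.3042, 0.0657]
tool_rot: [-3.141, 0.0, 1.561]
force: [-0.9, -0.4, 0.2]
grip_width: 0.0002
grip_force: 0.0
```

Run:
```python
from h import *
s=bot.state(); print(s['t'],s['eef_pos'],s['tool_rot'],s['force'],s['grip_width'],s['grip_force'])
im=snap('top'); cv2.imwrite('pics/t2.png',cv2.resize(im[140:240,130:250],None,fx=5,fy=5,interpolation=2))
im=snap('wrist'); cv2.imwrite('pics/w3.png',im)
```

```text
6.45 [0.54590919 0.3041779  0.06568757] [-3.14133169e+00  3.58666948e-05  1.56118746e+00] [-0.86166961 -0.40148293  0.24119957] 0.00017696701643527495 0.0
```

View pics/w3.png

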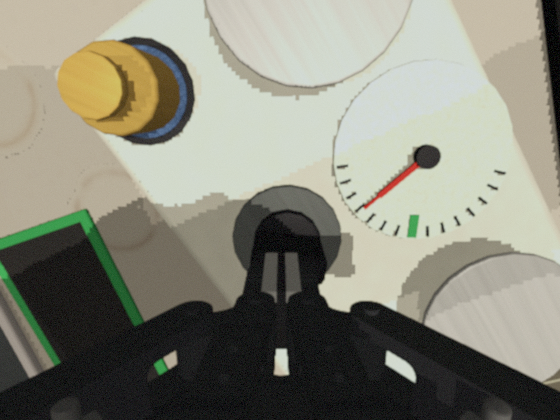

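The fingers shut to 0 mm, so the bar was missed. The mark at (413,226) is still away from the needle tip at (365,207), so I'll look closer.

Run:
```python
from h import *
a=cv2.imread('pics/w3.png')[170:300,210:360].astype(float); a=np.clip(255*(a/255)**.5,0,255).astype(np.uint8)
b=cv2.imread('pics/w2.png')[200:340,210:360].astype(float); b=np.clip(255*(b/255)**.5,0,255).astype(np.uint8)
cv2.imwrite('pics/c.png',np.hstack([cv2.resize(a,(400,347),interpolation=2),cv2.resize(b,(400,347),interpolation=2)]))
s=bot.state(); p=s['eef_pos']
print(proj('wrist',p),proj('wrist',p+[0,0,.019]),proj('wrist',[.5455,.305,.089]),proj('wrist',[.5455,.305,.059]))
```

```text
[280.51084593 251.26571381] [280.48368931 267.37377592] [279.47968051 269.78840328] [279.67860779 244.83883682]
```

View pics/c.png

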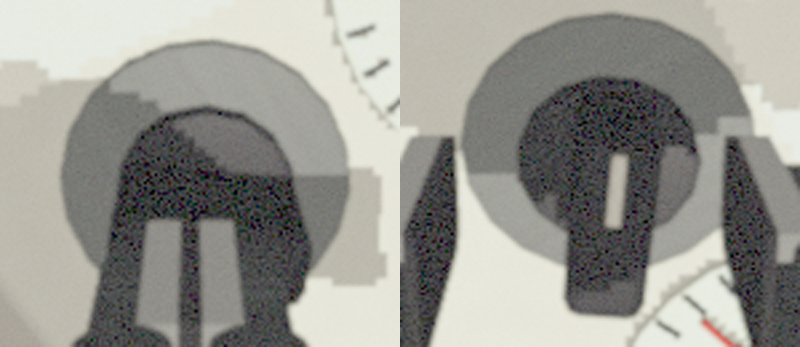

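Run:
```python
from h import *
import h
i=bot.camera_info('wrist');K=np.array(i['intrinsics'])
def rayp(pos,rot,uv,z):
    T=np.eye(4);T[:3,:3]=R.from_euler('xyz',rot).as_matrix();T[:3,3]=pos;M=T@np.array(i['mount'])
    d=np.linalg.inv(K)@[uv[0],uv[1],1];d=M[:3,:3]@[d[0],-d[1],-d[2]];o=M[:3,3];return (o+d*(z-o[2])/d[2])[:2]
W={'w1':([.50021,.29963,.2295],[3.14099,-.0009,-2.58984],dict(hub=(263.9,299),tip=(257,266.5),mark=(234,279.4))),
'w3':([.54591,.30418,.06569],[-3.1413,0,1.5612],dict(hub=(427,156),tip=(365,207),mark=(413,226)))}
for k,(p,r,d) in W.items():
  for zd,zh in ((.05,.06),(.055,.065),(.06,.07),(.065,.075)):
    h0=rayp(p,r,d['hub'],zh);t=rayp(p,r,d['tip'],zd+.004);m=rayp(p,r,d['mark'],zd)
    a=lambda v:((np.arctan2(-v[1],-v[0])-.563+np.pi)%(2*np.pi)-np.pi)*-1
    print(k,zd,h0,np.linalg.norm(t-h0),np.linalg.norm(m-h0),a(t-h0),a(m-h0))
```

```text
w1 0.05 [0.61435438 0.34930248] 0.035212242097584216 0.03672275503548628 -0.18998365260341643 -1.056476614788819
w1 0.055 [0.61179253 0.34803243] 0.034648301065030904 0.0361579953543007 -0.19040228659938174 -1.0585754217681709
w1 0.06 [0.60923069 0.34676239] 0.034084366305681874 0.03559340000277929 -0.1908347734912601 -1.0607408226068458
w1 0.065 [0.60666884 0.34549234] 0.033520438136150736 0.03502897692689556 -0.19128181228017915 -1.0629760165617297
w3 0.05 [0.61688695 0.35039041] 0.03804766127681733 0.038737689305400294 -0.2185375169441235 -1.0171938412022277
w3 0.055 [0.61484018 0.35102186] 0.03694158198236617 0.03770628406624789 -0.22026730124769456 -1.0201765470305864
w3 0.06 [0.61279342 0.3516533 ] 0.035835620046006954 0.03667523314833358 -0.22210386083161238 -1.023326987847467
w3 0.065 [0.61074666 0.35228475] 0.03472978667946433 0.0356445672988447 -0.22405738338197168 -1.0266596539104036
```

Request:
{"api": "step_arm", "payload": {"rows": [[[0, 0, -0.04], [0, 0, 0], -1], [[0, 0, -0.04], [0, 0, 0], -1], [[0, 0, -0.04], [0, 0, -0.77], 0.2], [[0, 0, -0.04], [0, 0, -0.77], 0.2], [[0, 0, -0.04], [0, 0, -0.77], 0.2], [[0, 0, -0.04], [0, 0, -0.77], 0.2], [[0, 0, -0.04], [0, 0, -0.77], 0.2], [[0, 0, -0.04], [0, 0, -0.77], 0.2], [[0, 0, -0.04], [0, 0, -0.77], 0.2], [[0, 0, -0.04], [0, 0, -0.77], 0.2], [[0, 0, -0.04], [0, 0, -0.77], 0.2], [[0, 0, -0.04], [0, 0, -0.77], 0.2]]}}

```text
t: 7.75
eef_pos: [0.546, 0.3042, 0.1056]
tool_rot: [3.142, 0.0, 3.071]
force: [-0.8, 0.6, -0.6]
grip_width: 0.051
grip_force: 0.0
```

Request:
{"api": "step_arm", "payload": {"rows": [[[0, 0, 0], [0, 0, 0], 0.2], [[0, 0, 0], [0, 0, 0], 0.2], [[0, 0, 0], [0, 0, 0], 0.2]]}}

```text
t: 8.05
eef_pos: [0.546, 0.3042, 0.1058]
tool_rot: [3.141, 0.0, 3.062]
force: [0.8, -0.4, 0.3]
grip_width: 0.0511
grip_force: 0.0
```

Run:
```python
from h import *
s=bot.state(); print(s['t'],s['eef_pos'],s['tool_rot'],s['grip_width'])
im=snap('wrist','w4.png'); a=im[160:400,140:420].astype(float); a=np.clip(255*(a/255)**.5,0,255).astype(np.uint8)
cv2.imwrite('pics/w4b.png',cv2.resize(a,None,fx=2.5,fy=2.5,interpolation=2))
for p in ([.5455,.305,.089],[.549,.307,.089],[.549,.307,.059]): print(proj('wrist',p))
```

```text
8.05 [0.54603482 0.30421869 0.10577116] [3.14147116e+00 5.33242402e-05 3.06197595e+00] 0.05107689318819206
[282.82840695 238.74042421]
[286.95363349 244.4476865 ]
[286.18190217 227.17448121]
```

View pics/w4b.png

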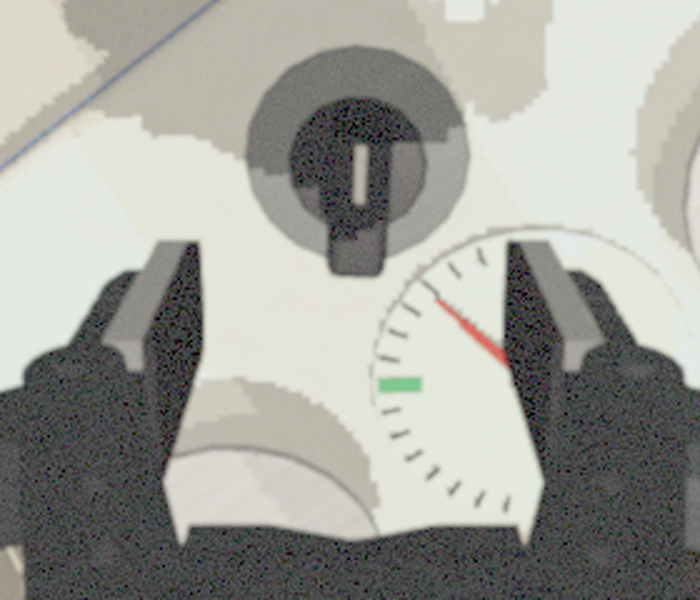

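Both the fingertip and scene scales suggest the real fingertips sit about 2 cm higher than the reported TCP. I'll open them astride the bar and go deeper in small, force-checked steps.

Request:
{"api": "step_arm", "payload": {"rows": [[[-0.002, 0.001, 0.02], [0, 0, 0], 0.2], [[-0.002, 0.001, 0.04], [0, 0, 0], 0.2], [[-0.002, 0.001, 0.045], [0, 0, 0], 0.2], [[-0.002, 0.001, 0.05], [0, 0, 0], 0.2], [[-0.002, 0.001, 0.055], [0, 0, 0], 0.2], [[-0.002, 0.001, 0.055], [0, 0, 0], 0.2]]}}

```text
t: 8.7
eef_pos: [0.5481, 0.3051, 0.0508]
tool_rot: [3.141, 0.0, 3.064]
force: [0.4, -0.5, 0.6]
grip_width: 0.0514
grip_force: 0.0
```

Request:
{"api": "step_arm", "payload": {"rows": [[[0, 0, 0], [0, 0, 0], -1], [[0, 0, 0], [0, 0, 0], -1], [[0, 0, 0], [0, 0, 0], -1], [[0, 0, 0], [0, 0, 0], -1], [[0, 0, 0], [0, 0, 0], -1], [[0, 0, 0], [0, 0, 0], -1]]}}

```text
t: 9.3
eef_pos: [0.5487, 0.3052, 0.0516]
tool_rot: [3.141, 0.001, 3.064]
force: [0.4, -1.4, 4.8]
grip_width: 0.0134
grip_force: 32.9
```

Gripped (13.4 mm), so I'll turn the knob clockwise.

Request:
{"api": "step_arm", "payload": {"rows": [[[0, 0, 0], [0, 0, 0.07], -1], [[0, 0, 0], [0, 0, 0.14], -1], [[0, 0, 0], [0, 0, 0.21], -1], [[0, 0, 0], [0, 0, 0.28], -1], [[0, 0, 0], [0, 0, 0.35], -1], [[0, 0, 0], [0, 0, 0.42], -1], [[0, 0, 0], [0, 0, 0.49], -1], [[0, 0, 0], [0, 0, 0.56], -1], [[0, 0, 0], [0, 0, 0.63], -1], [[0, 0, 0], [0, 0, 0.7], -1], [[0, 0, 0], [0, 0, 0.77], -1], [[0, 0, 0], [0, 0, 0.83], -1]]}}

```text
t: 10.5
eef_pos: [0.5491, 0.3055, 0.0516]
tool_rot: [3.14, -0.001, 1.399]
force: [0.8, -1.0, 4.1]
grip_width: 0.0132
grip_force: 32.7
```

```bash
cat > dial.py <<'E'
from h import *
def dial(show=True,off=0.0):
    im=snap('wrist'); h=cv2.cvtColor(im,cv2.COLOR_BGR2HSV); s=bot.state(); out={}
    K,V,_=cam('wrist')
    return im,h
def blobs(h,lo,hi):
    m=cv2.inRange(h,np.array(lo),np.array(hi)); n,l,st,c=cv2.connectedComponentsWithStats(m)
    return [(st[i],c[i],np.argwhere(l==i)[:,::-1]) for i in range(1,n) if st[i][4]>12]
E
python3 - <<'E'
from dial import *
s=bot.state();print(s['t'],s['eef_pos'],s['tool_rot'],s['grip_width'],s['force'])
im,h=dial(); cv2.imwrite('pics/w5.png',im)
for lo,hi in (((40,60,40),(90,255,255)),((0,110,60),(10,255,255)),((170,110,60),(180,255,255))):
    for st,c,_ in blobs(h,lo,hi): print(lo,st,c)
E
```

```text
10.5 [0.54909328 0.30548608 0.05155522] [ 3.13974387e+00 -1.29926776e-03  1.39865834e+00] 0.0131918269004021 [ 0.83230914 -0.96227155  4.13598187]
(40, 60, 40) [345 188  22  25 194] [355.32474227 200.58247423]
(40, 60, 40) [   0  249  129   77 2190] [ 68.51506849 282.21826484]
(40, 60, 40) [  0 313  45  58 565] [ 20.4        342.89026549]
(40, 60, 40) [144 352  12  16 132] [150.27272727 359.65909091]
(0, 110, 60) [357 148  53  59 425] [385.37411765 174.03058824]
```

View pics/w5.png

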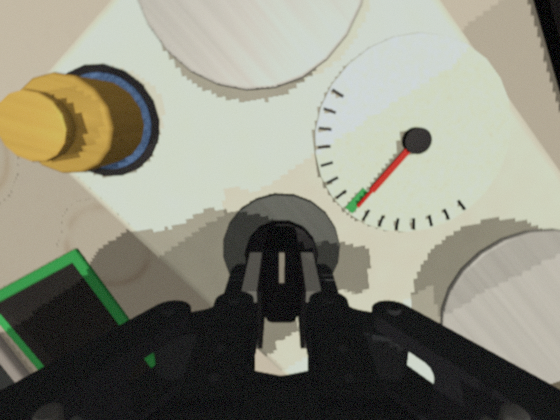

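The green mark at (355,201) now lies at the needle tip (358,206). I'll release, lift, and check from above.

Request:
{"api": "step_arm", "payload": {"rows": [[[0, 0, 0], [0, 0, 0], -0.4], [[0, 0, 0], [0, 0, 0], -0.4], [[0, 0, 0], [0, 0, 0], -0.4], [[0, 0, -0.05], [0, 0, 0], -0.4], [[0, 0, -0.1], [0, 0, 0], -0.4], [[0.02, 0, -0.15], [0, 0, -0.1], 0], [[0.02, 0, -0.15], [0, 0, -0.2], 0.5], [[0.02, 0, -0.15], [0, 0, -0.3], 0.5], [[0.02, 0, -0.15], [0, 0, -0.3], 0.5], [[0.02, 0, -0.15], [0, 0, -0.3], 0.5], [[0.02, 0, -0.15], [0, 0, -0.3], 0.5], [[0.02, 0, -0.15], [0, 0, -0.3], 0.5]]}}

```text
t: 11.75
eef_pos: [0.5512, 0.3247, 0.2005]
tool_rot: [-3.141, -0.0, 2.002]
force: [-0.0, 0.3, -0.4]
grip_width: 0.0642
grip_force: 0.0
```

Run:
```python
from dial import *
s=bot.state();print(s['t'],s['eef_pos'],s['tool_rot'],s['grip_width'],s['force'])
im,h=dial(); cv2.imwrite('pics/w6.png',im)
for lo,hi in (((40,60,40),(90,255,255)),((0,110,60),(10,255,255)),((170,110,60),(180,255,255))):
    for st,c,_ in blobs(h,lo,hi): print(lo,st,c)
for n in ['weight','pan_left','pan_right','weight_rest','dial','zero_knob','mark']:
    for d in bot.regions_of('wrist',n)[:3]: m=d['mask'];print(n,round(d['score'],2),np.round(d['extent']).astype(int),m.sum())
cv2.imwrite('pics/w6b.png',cv2.resize(im,(800,600),interpolation=2))
```

```text
11.75 [0.55116704 0.32465974 0.20047787] [-3.14090301e+00 -1.38969971e-04  2.00198906e+00] 0.06417820627327984 [-0.01850091  0.30792003 -0.35373572]
(40, 60, 40) [  72  127   81  170 3423] [114.92842536 206.22319603]
(40, 60, 40) [313 202  13   8  48] [318.14583333 204.9375    ]
(0, 110, 60) [319 196  37  12  94] [339.77659574 201.19148936]
weight 0.59 [200  65 254 118] 2041
weight 0.48 [313 256 392 338] 2984
weight 0.16 [318 187 369 209] 283
pan_left 0.76 [292  25 396 138] 9599
pan_right 0.64 [316 259 392 339] 2936
weight_rest 0.73 [187  28 416 342] 52282
weight_rest 0.61 [288  23 396 139] 9545
dial 0.7 [310 144 411 243] 7516
zero_knob 0.59 [248 188 288 234] 1392
mark 0.93 [310 145 410 240] 7358
```

View pics/w6b.png

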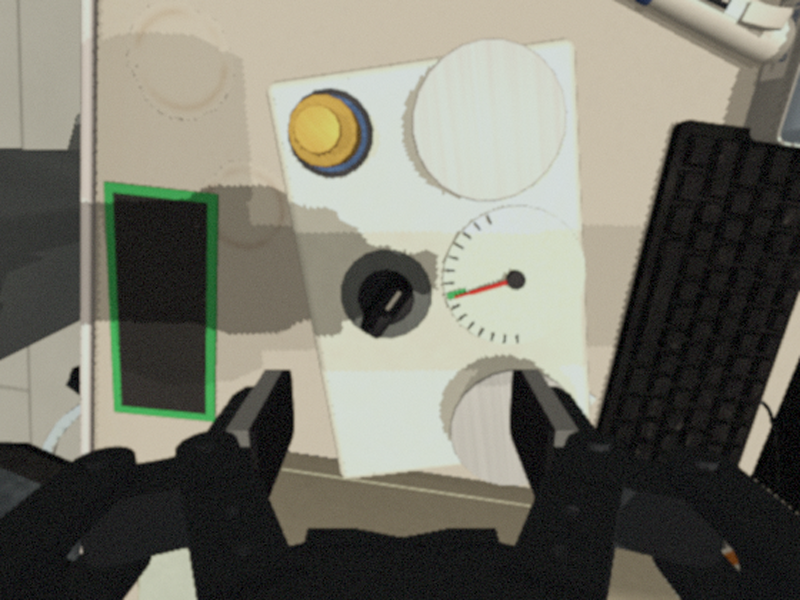

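The mark is at the needle tip (455,294 in this ×1.43 view), and the weight top is at (317,127). Now I'll measure the weight and the cabinet clearance.

Run:
```python
from h import *
for uv in ((105,255),(65,60),(122,252)): print('cab',ray('top',uv,.35)[:2],ray('top',uv,.0)[:2])
f=lambda x,y,z:ray('wrist',(x/1.4286,y/1.4286),z)[:2]
print('weight',f(317,127,.098),'rest',f(329,133,.045),'panL',f(490,120,.075),'hub',f(516,279,.055),'knob',f(386,293,.047))
p=f(317,127,.098)
go([p[0],p[1],.15],.563+np.pi)
```

```text
cab [0.33340164 0.4739509 ] [0.34418019 0.60055732]
cab [0.85992393 0.62034958] [1.0236504  0.78948292]
cab [0.34190199 0.43083308] [0.35514977 0.54491432]
weight [0.47826524 0.38230293] rest [0.47732573 0.38136408] panL [0.55842441 0.42473586] hub [0.61957984 0.35007573] knob [0.54952042 0.30530926]
shift [ 0.0829 -0.0423  0.0508] turn [ 1.000e-04 -0.000e+00 -8.505e-01] rows 12.0 q6 at end ~ 0.11
```

Request:
{"api": "step_arm", "payload": {"rows": [[[0.083, -0.042, 0], [0, 0, -0.07], 0.3], [[0.083, -0.042, 0], [0, 0, -0.14], 0.3], [[0.083, -0.042, 0], [0, 0, -0.21], 0.3], [[0.083, -0.042, 0], [0, 0, -0.28], 0.3], [[0.083, -0.042, 0], [0, 0, -0.35], 0.3], [[0.083, -0.042, 0], [0, 0, -0.42], 0.3], [[0.083, -0.042, 0], [0, 0, -0.49], 0.3], [[0.083, -0.042, 0], [0, 0, -0.56], 0.3], [[0.083, -0.042, 0], [0, 0, -0.63], 0.3], [[0.083, -0.042, 0.05], [0, 0, -0.7], 0.3], [[0.083, -0.042, 0.05], [0, 0, -0.77], 0.3], [[0.083, -0.042, 0.05], [0, 0, -0.85], 0.3]]}}

```text
t: 13.35
eef_pos: [0.476, 0.3809, 0.1479]
tool_rot: [-3.142, -0.006, -2.584]
force: [-0.6, -0.0, 0.6]
grip_width: 0.0553
grip_force: 0.0
```

Run:
```python
from h import *
s=bot.state();print(s['eef_pos'],s['tool_rot'],s['grip_width'])
go([.4775,.382,.05],.563+np.pi)
snap('wrist','w7.png')
for d in bot.regions_of('wrist','weight')[:2]:
    print(d['score'],d['extent'])
print(proj('wrist',[.4775,.382,.098]),proj('wrist',[.4775,.382,.079]))
```

```text
[0.47603637 0.38090326 0.14792831] [-3.14156294 -0.00626563 -2.58358047] 0.05533080061954519
shift [-0.0024  0.0002  0.0979] turn [-0.     -0.0031 -0.0025] rows 2.0 q6 at end ~ 0.11
0.88 [250.9, 181.1, 309.6, 240.0]
0.67 [398.9, 80.4, 491.5, 145.6]
[281.66772718 219.90680536] [281.62543476 211.83285092]
```

Request:
{"api": "step_arm", "payload": {"rows": [[[-0.001, 0, 0.05], [0, 0, 0], 0.3], [[-0.001, 0, 0.09], [0, 0, 0], 0.3], [[-0.001, 0, 0.098], [0, 0, 0], 0.3], [[-0.001, 0, 0.098], [0, 0, 0], 0.3], [[-0.001, 0, 0.105], [0, 0, 0], 0.3], [[-0.001, 0, 0.11], [0, 0, 0], 0.3], [[-0.001, 0, 0.112], [0, 0, 0], 0.3], [[-0.001, 0, 0.112], [0, 0, 0], 0.3]]}}

```text
t: 14.25
eef_pos: [0.4797, 0.3833, 0.0394]
tool_rot: [3.142, 0.001, -2.59]
force: [-0.1, 0.2, -0.2]
grip_width: 0.0555
grip_force: 0.0
```

Request:
{"api": "step_arm", "payload": {"rows": [[[0, 0, 0], [0, 0, 0], -1], [[0, 0, 0], [0, 0, 0], -1], [[0, 0, 0], [0, 0, 0], -1], [[0, 0, 0], [0, 0, 0], -1], [[0, 0, 0], [0, 0, 0], -1]], "newtons": 25}}

```text
t: 14.75
eef_pos: [0.4797, 0.3832, 0.0396]
tool_rot: [-3.141, 0.001, -2.589]
force: [-0.7, -1.3, 5.3]
grip_width: 0.0361
grip_force: 25.5
```

Request:
{"api": "step_arm", "payload": {"rows": [[[0, 0, -0.02], [0, 0, 0], -1], [[0, 0, -0.05], [0, 0, 0], -1], [[0, 0, -0.06], [0, 0, 0], -1], [[0, 0, -0.06], [0, 0, 0], -1]]}}

```text
t: 15.15
eef_pos: [0.4805, 0.3839, 0.1001]
tool_rot: [3.141, 0.004, -2.589]
force: [-0.9, 0.5, -2.1]
grip_width: 0.0363
grip_force: 25.8
```

Run:
```python
from h import *
s=bot.state();print(s['eef_pos'],s['tool_rot'],s['grip_width'],s['force'],s['grip_force'])
go([.5575,.4235,.1],.563+np.pi)
go([.5575,.4235,.085],.563+np.pi)
```

```text
[0.48054547 0.38390892 0.10012686] [ 3.14130763  0.00353269 -2.58935779] 0.0362938495568985 [-0.89852873  0.47129475 -2.05168499] 25.792120951227844
shift [-0.0863 -0.0067  0.0004] turn [ 0.0001  0.0018 -0.0054] rows 2.0 q6 at end ~ 0.09
shift [-0.0862 -0.0067  0.0154] turn [ 0.0001  0.0018 -0.0054] rows 2.0 q6 at end ~ 0.09
```

Request:
{"api": "step_arm", "payload": {"rows": [[[-0.03, -0.002, 0], [0, 0, 0], -1], [[-0.06, -0.005, 0], [0, 0, 0], -1], [[-0.086, -0.007, 0], [0, 0, 0], -1], [[-0.086, -0.007, 0], [0, 0, 0], -1], [[-0.086, -0.007, 0], [0, 0, 0], -1], [[-0.086, -0.007, 0.007], [0, 0, 0], -1], [[-0.086, -0.007, 0.014], [0, 0, 0], -1], [[-0.086, -0.007, 0.017], [0, 0, 0], -1], [[-0.086, -0.007, 0.02], [0, 0, 0], -1], [[-0.086, -0.007, 0.022], [0, 0, 0], -1], [[-0.086, -0.007, 0.024], [0, 0, 0], -1]]}}

```text
t: 16.25
eef_pos: [0.5562, 0.4222, 0.0749]
tool_rot: [3.142, 0.0, -2.589]
force: [-0.1, -0.0, -0.9]
grip_width: 0.0361
grip_force: 25.8
```

Request:
{"api": "step_arm", "payload": {"rows": [[[0, 0, 0.002], [0, 0, 0], -1], [[0, 0, 0.004], [0, 0, 0], -1], [[0, 0, 0.005], [0, 0, 0], -1], [[0, 0, 0.005], [0, 0, 0], -1]]}}

```text
t: 16.65
eef_pos: [0.5561, 0.4221, 0.0697]
tool_rot: [3.142, -0.0, -2.589]
force: [-0.8, 0.4, -2.6]
grip_width: 0.0361
grip_force: 25.8
```

Request:
{"api": "step_arm", "payload": {"rows": [[[0, 0, 0.002], [0, 0, 0], -1], [[0, 0, 0.004], [0, 0, 0], -1], [[0, 0, 0.006], [0, 0, 0], -1], [[0, 0, 0.007], [0, 0, 0], -1], [[0, 0, 0.007], [0, 0, 0], -1]]}}

```text
t: 17.15
eef_pos: [0.556, 0.4221, 0.0625]
tool_rot: [3.142, -0.0, -2.589]
force: [-1.0, 0.5, -1.8]
grip_width: 0.0363
grip_force: 25.8
```

Request:
{"api": "step_arm", "payload": {"rows": [[[0, 0, 0.001], [0, 0, 0], -1], [[0, 0, 0.002], [0, 0, 0], -1], [[0, 0, 0.002], [0, 0, 0], -1]]}}

```text
t: 17.45
eef_pos: [0.5561, 0.4221, 0.0606]
tool_rot: [3.142, -0.0, -2.589]
force: [-0.2, 0.6, -2.4]
grip_width: 0.0362
grip_force: 25.8
```

Request:
{"api": "step_arm", "payload": {"rows": [[[0, 0, 0.001], [0, 0, 0], -1], [[0, 0, 0.001], [0, 0, 0], -1], [[0, 0, 0.001], [0, 0, 0], -1]]}}

```text
t: 17.75
eef_pos: [0.5563, 0.4222, 0.0601]
tool_rot: [3.142, 0.0, -2.589]
force: [0.1, -0.2, 0.8]
grip_width: 0.0362
grip_force: 26.0
```

Request:
{"api": "step_arm", "payload": {"rows": [[[0, 0, 0.001], [0, 0, 0], -1], [[0, 0, 0.001], [0, 0, 0], -1], [[0, 0, 0.001], [0, 0, 0], -1]]}}

```text
t: 18.05
eef_pos: [0.5563, 0.4223, 0.06]
tool_rot: [3.142, 0.001, -2.589]
force: [-2.6, -1.3, 6.6]
grip_width: 0.0368
grip_force: 26.4
```

Run:
```python
from dial import *
im,h=dial(); cv2.imwrite('pics/w8.png',im); s=bot.state(); print(s['force'],s['eef_pos'])
for lo,hi in (((40,60,40),(90,255,255)),((0,110,60),(10,255,255))):
    for st,c,_ in blobs(h,lo,hi): print(lo,st,c)
```

```text
[-2.96613798 -1.12767914  6.44435163] [0.5563338  0.42229748 0.05998909]
(40, 60, 40) [ 78 191  16  25 230] [ 85.45217391 203.16956522]
(0, 110, 60) [107 223  45  47 284] [126.54225352 248.6971831 ]
(0, 110, 60) [528 242   8   6  13] [531.46153846 244.30769231]
(0, 110, 60) [514 255  14  20  32] [520.34375 264.0625 ]
(0, 110, 60) [522 294   9   7  15] [526.53333333 296.53333333]
(0, 110, 60) [494 306   6  10  14] [496.42857143 310.14285714]
(0, 110, 60) [485 314   9  18  24] [489.125      323.16666667]
(0, 110, 60) [505 314   6   5  13] [508.30769231 315.61538462]
(0, 110, 60) [519 352   7   4  14] [522.42857143 353.57142857]
(0, 110, 60) [525 357   8   6  16] [529.4375 359.125 ]
(0, 110, 60) [543 368  10   8  17] [547.94117647 371.70588235]
```

Contact matches the predicted height with the needle swung over, so I'll release gently and lift.

Request:
{"api": "step_arm", "payload": {"rows": [[[0, 0, -0.001], [0, 0, 0], -1], [[0, 0, -0.001], [0, 0, 0], -0.05], [[0, 0, -0.001], [0, 0, 0], 0.1], [[0, 0, -0.001], [0, 0, 0], 0.3], [[0, 0, -0.001], [0, 0, 0], 0.3], [[0, 0, -0.04], [0, 0, 0], 0.3], [[0, 0, -0.08], [0, 0, 0], 0.3], [[0, 0, -0.12], [0, 0, 0], 0.3], [[0, 0, -0.16], [0, 0, 0], 0.3], [[0, 0, -0.16], [0, 0, 0], 0.3]]}}

```text
t: 19.1
eef_pos: [0.559, 0.424, 0.2264]
tool_rot: [3.141, 0.012, -2.589]
force: [0.9, 0.7, 0.2]
grip_width: 0.0555
grip_force: 0.0
```

Run:
```python
from dial import *
s=bot.state();print(s['t'],s['eef_pos'],s['grip_width'],s['qpos'])
snap('top','top1.png');im=snap('wrist','w9.png')
for d in bot.regions_of('wrist','weight')[:2]: print('w',d['score'],d['extent'],ray('wrist',((d['extent'][0]+d['extent'][2])/2,(d['extent'][1]+d['extent'][3])/2),.08))
for d in bot.spot_in('top','jar_1')[:5]:
    e=d['extent'];print('jar',round(d['score'],2),np.round(e),ray('top',((e[0]+e[2])/2,(e[1]+e[3])/2),.03))
```

```text
19.1 [0.55902074 0.42396759 0.22640225] 0.055542288542554476 [5.58476893e-01 6.60124455e-01 5.89990861e-01 1.48835934e+00
 8.66069384e-05 6.21236477e-03]
w 0.84 [390.5, 0.0, 460.6, 35.3] [0.38078365 0.44486552 0.08      ]
w 0.65 [256.9, 159.9, 305.9, 210.6] [0.5515085  0.41928199 0.08      ]
jar 0.72 [384. 193. 395. 209.] [ 0.53794666 -0.33746394  0.03      ]
jar 0.68 [342. 200. 354. 216.] [ 0.51230579 -0.20084022  0.03      ]
jar 0.48 [366. 200. 381. 213.] [ 0.51824262 -0.28442373  0.03      ]
```

Run:
```python
from h import *
for uv in ((252.7,220),(229.6,130)): print('photo left edge',ray('top',uv,.14))
go([.50,-.23,.23],1.78)
```

```text
photo left edge [0.45451114 0.10757565 0.14      ]
photo left edge [0.73661074 0.18725096 0.14      ]
shift [ 0.3893 -0.5257 -0.0119] turn [-1.100e-03 -8.000e-04  9.569e-01] rows 14.0 q6 at end ~ 0.93
```

Request:
{"api": "step_arm", "payload": {"rows": [[[0.03, -0.04, -0.012], [0, 0, 0.07], 0.3], [[0.06, -0.08, -0.012], [0, 0, 0.14], 0.3], [[0.09, -0.12, -0.012], [0, 0, 0.21], 0.3], [[0.12, -0.16, -0.012], [0, 0, 0.28], 0.5], [[0.15, -0.2, -0.012], [0, 0, 0.35], 0.5], [[0.18, -0.24, -0.012], [0, 0, 0.42], 0.5], [[0.21, -0.28, -0.012], [0, 0, 0.49], 0.5], [[0.24, -0.32, -0.012], [0, 0, 0.56], 0.5], [[0.27, -0.36, -0.012], [0, 0, 0.63], 0.5], [[0.3, -0.4, -0.012], [0, 0, 0.7], 0.5], [[0.33, -0.44, -0.012], [0, 0, 0.77], 0.5], [[0.36, -0.48, -0.012], [0, 0, 0.84], 0.5]]}}

```text
t: 20.5
eef_pos: [0.4998, -0.1753, 0.2288]
tool_rot: [-3.14, -0.003, 2.008]
force: [1.3, 0.2, 0.2]
grip_width: 0.064
grip_force: 0.0
```

Run:
```python
from h import *
s=bot.state();print(s['eef_pos'],s['tool_rot'])
go([.50,-.23,.23],1.78)
```

```text
[ 0.49979531 -0.17526723  0.22881327] [-3.13953617e+00 -2.93606138e-03  2.00797953e+00]
shift [-0.0497 -0.023  -0.0013] turn [-0.0012 -0.0013  0.114 ] rows 2.0 q6 at end ~ 0.93
```

Request:
{"api": "step_arm", "payload": {"rows": [[[-0.05, -0.023, 0], [0, 0, 0.057], 0.5], [[-0.05, -0.023, 0], [0, 0, 0.114], 0.5], [[-0.05, -0.023, 0], [0, 0, 0.114], 0.5], [[-0.05, -0.023, 0], [0, 0, 0.114], 0.5]]}}

```text
t: 20.9
eef_pos: [0.5013, -0.2281, 0.2293]
tool_rot: [-3.14, -0.003, 1.788]
force: [-0.2, -0.6, 0.0]
grip_width: 0.0639
grip_force: 0.0
```

```bash
cat > jars.py <<'E'
from h import *
def jars(save=None):
    im=snap('wrist',save); s=bot.state(); print('t',s['t'],s['eef_pos'],s['tool_rot'][2])
    hs=cv2.cvtColor(im,cv2.COLOR_BGR2HSV)
    for d in bot.regions_of('wrist','jar_1')[:5]:
        m=d['mask'].astype(np.uint8)
        lid=((hs[...,1]<60)&(hs[...,2]>130)&(m>0)).astype(np.uint8); lid=cv2.morphologyEx(lid,cv2.MORPH_OPEN,np.ones((5,5)))
        cs,_=cv2.findContours(lid,0,2)
        if not cs: print('?',d['score'],d['extent']);continue
        c=max(cs,key=cv2.contourArea);(x,y),r=cv2.minEnclosingCircle(c);x,y=cv2.fitEllipse(c)[0]
        print('jar',round(d['score'],2),np.round(d['extent']),'lid',round(x),round(y),'r',round(r,1),'->',np.round(ray('wrist',(x,y),.048),4))
    return im
E
python3 - <<'E'
from jars import *
im=jars('w10.png')
for n in('mat_red',):
    for d in bot.spot_in('wrist',n)[:1]: print(n,d)
cv2.imwrite('pics/w10b.png',cv2.resize(im,(800,600),interpolation=2))
E
```

```text
t 20.95 [ 0.50162427 -0.22765694  0.22972354] 1.7887864093737127
jar 0.98 [277. 255. 322. 311.] lid 300 289 r 19.5 -> [ 0.5479 -0.3379  0.048 ]
jar 0.71 [276. 136. 322. 180.] lid 299 160 r 22.4 -> [ 0.515  -0.2025  0.048 ]
jar 0.67 [273. 202. 318. 251.] lid 295 233 r 20.9 -> [ 0.5275 -0.2772  0.048 ]
mat_red {'extent': [335.5, 150.6, 407.0, 299.9], 'score': 0.84}
```

View pics/w10b.png

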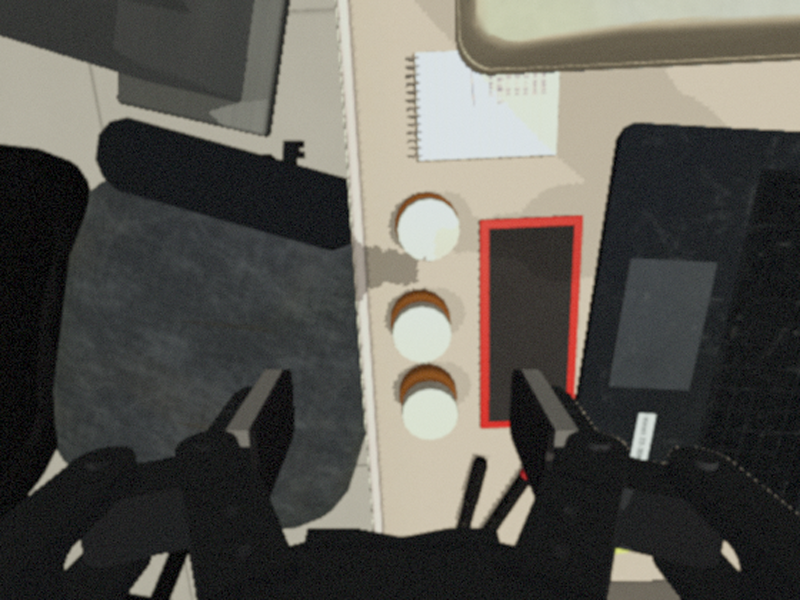

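Three amber jars have lids at (428,229), (421,332) and (430,413), with the red mat to their right. I'm fetching the first (x 0.515, y −0.2025).

Run:
```python
from h import *
go([.515,-.2025,.002],1.78)
```

```text
shift [0.0215 0.0181 0.2284] turn [-0.0003 -0.0005  0.0044] rows 5.0 q6 at end ~ 0.99
```

Request:
{"api": "step_arm", "payload": {"rows": [[[0.0215, 0.018, 0.05], [0, 0, 0], 0.5], [[0.0215, 0.018, 0.1], [0, 0, 0], 0.5], [[0.0215, 0.018, 0.14], [0, 0, 0], 0.5], [[0.0215, 0.018, 0.17], [0, 0, 0], 0.5], [[0.0215, 0.018, 0.19], [0, 0, 0], 0.5], [[0.0215, 0.018, 0.21], [0, 0, 0], 0.5], [[0.0215, 0.018, 0.22], [0, 0, 0], 0.5], [[0.0215, 0.018, 0.228], [0, 0, 0], 0.5], [[0.0215, 0.018, 0.228], [0, 0, 0], 0.5], [[0.0215, 0.018, 0.228], [0, 0, 0], 0.5]]}}

```text
t: 22.05
eef_pos: [0.5159, -0.2043, 0.0035]
tool_rot: [3.141, 0.001, 1.786]
force: [0.9, 0.4, 0.6]
grip_width: 0.0637
grip_force: 0.0
```

Request:
{"api": "step_arm", "payload": {"rows": [[[0, 0, 0], [0, 0, 0], -1], [[0, 0, 0], [0, 0, 0], -1], [[0, 0, 0], [0, 0, 0], -1], [[0, 0, 0], [0, 0, 0], -1], [[0, 0, 0], [0, 0, 0], -1]], "newtons": 25}}

```text
t: 22.55
eef_pos: [0.5161, -0.2047, 0.004]
tool_rot: [3.14, 0.001, 1.786]
force: [-1.1, 1.1, 5.8]
grip_width: 0.0424
grip_force: 25.2
```

Request:
{"api": "step_arm", "payload": {"rows": [[[0, 0, -0.03], [0, 0, 0], -1], [[0, 0, -0.08], [0, 0, 0], -1], [[0, 0, -0.13], [0, 0, 0], -1], [[0, 0, -0.18], [0, 0, 0], -1], [[0, 0, -0.22], [0, 0, 0], -1], [[0, 0, -0.23], [0, 0, 0], -1], [[0, 0, -0.23], [0, 0, 0], -1]]}}

```text
t: 23.25
eef_pos: [0.5164, -0.2048, 0.2343]
tool_rot: [3.139, 0.002, 1.786]
force: [0.2, 0.5, -1.5]
grip_width: 0.0419
grip_force: 26.7
```

Run:
```python
from h import *
s=bot.state();print(s['t'],s['eef_pos'],s['tool_rot'],s['grip_width'],s['force'])
go([.656,.264,.21],1.78)
```

```text
23.25 [ 0.51637875 -0.20475751  0.23428924] [3.13865078e+00 2.30218404e-03 1.78574294e+00] 0.041908598692484283 [ 0.19291544  0.46797884 -1.46073919]
shift [0.4282 0.2363 0.024 ] turn [0.0015 0.0011 0.0029] rows 10.0 q6 at end ~ 1.74
```

Request:
{"api": "step_arm", "payload": {"rows": [[[0.043, 0.024, 0], [0, 0, 0], -1], [[0.086, 0.047, 0], [0, 0, 0], -1], [[0.128, 0.071, 0], [0, 0, 0], -1], [[0.171, 0.094, 0], [0, 0, 0], -1], [[0.214, 0.118, 0], [0, 0, 0], -1], [[0.257, 0.142, 0], [0, 0, 0], -1], [[0.3, 0.165, 0], [0, 0, 0], -1], [[0.342, 0.189, 0.01], [0, 0, 0], -1], [[0.385, 0.213, 0.02], [0, 0, 0], -1], [[0.41, 0.226, 0.03], [0, 0, 0], -1], [[0.428, 0.236, 0.04], [0, 0, 0], -1], [[0.428, 0.236, 0.05], [0, 0, 0], -1]]}}

```text
t: 24.45
eef_pos: [0.6529, 0.267, 0.1774]
tool_rot: [-3.135, -0.001, 1.789]
force: [-0.4, 0.1, -1.4]
grip_width: 0.0422
grip_force: 26.6
```

```bash
cat > ndl.py <<'E'
from h import *
B=np.array([.607,.344]); BY=.563
def ndl(cams=('top','wrist')):
    s=bot.state();print('t',round(s['t'],2),s['eef_pos'],s['tool_rot'][2],s['force'],s['grip_width'])
    for c in cams:
        im=snap(c);hs=cv2.cvtColor(im,cv2.COLOR_BGR2HSV)
        hub=proj(c,[*B,.06])
        rad=np.linalg.norm(proj(c,[*(B+[.045,0]),.055])-hub)
        yy,xx=np.mgrid[:420,:560];near=(np.hypot(xx-hub[0],yy-hub[1])<rad)
        r=((hs[...,0]<12)|(hs[...,0]>168))&(hs[...,1]>90)&(hs[...,2]>60)&near
        g=(hs[...,0]>38)&(hs[...,0]<90)&(hs[...,1]>50)&near
        for n,m,z in(('red',r,.06),('green',g,.055)):
            if m.sum()<2: print(c,n,'none');continue
            p=np.argwhere(m)[:,::-1];W=np.array([ray(c,q,z)[:2] for q in p])-B
            W=W[np.argsort(-np.linalg.norm(W,axis=1))] if n=='red' else W
            v=W.mean(0)
            a=-(((np.arctan2(-v[1],-v[0])-BY)+np.pi)%(2*np.pi)-np.pi)
            print(c,n,len(p),'ang',round(a,2),'r',round(np.linalg.norm(v),3))
E
python3 - <<'E'
from ndl import *
ndl()
go([.657,.264,.105],1.78)
for d in bot.regions_of('top','pan_right')[:2]: print(d['score'],d['extent'])
E
```

```text
t 24.45 [0.65290221 0.26702506 0.17742826] 1.78946427006751 [-0.44456913  0.08249726 -1.43114984] 0.04220905367286702
top red none
top green none
wrist red 139 ang 1.45 r 0.011
wrist green 99 ang -0.35 r 0.026
shift [-0.0007  0.0055  0.0725] turn [-0.0042  0.0006  0.0033] rows 2.0 q6 at end ~ 1.74
0.77 [205.1, 147.0, 220.7, 168.3]
```

Request:
{"api": "step_arm", "payload": {"rows": [[[0, 0.004, 0.02], [0, 0, 0], -1], [[0, 0.004, 0.04], [0, 0, 0], -1], [[0, 0.004, 0.055], [0, 0, 0], -1], [[0, 0.004, 0.065], [0, 0, 0], -1], [[0, 0.004, 0.074], [0, 0, 0], -1], [[0, 0.004, 0.08], [0, 0, 0], -1], [[0, 0.004, 0.085], [0, 0, 0], -1], [[0, 0.004, 0.088], [0, 0, 0], -1], [[0, 0.004, 0.091], [0, 0, 0], -1], [[0, 0.004, 0.094], [0, 0, 0], -1], [[0, 0.004, 0.097], [0, 0, 0], -1], [[0, 0.004, 0.097], [0, 0, 0], -1]]}}

```text
t: 25.8
eef_pos: [0.6586, 0.2654, 0.0858]
tool_rot: [3.141, -0.0, 1.786]
force: [-0.6, 0.7, 0.5]
grip_width: 0.0421
grip_force: 26.8
```

```bash
sed -i 's/B=np.array(.*;/B=np.array([.6145,.349]);/; s/rad=np.*/rad=60 if c=="top" else 130/' ndl.py
python3 - <<'E'
from ndl import *
ndl(('wrist',))
E
```

```text
t 25.8 [0.65863884 0.26540858 0.08584503] 1.7859505075203441 [-0.62780559  0.69944324  0.53532759] 0.042133824574414676
wrist red 340 ang 0.54 r 0.015
wrist green 263 ang -0.19 r 0.038
```

Request:
{"api": "step_arm", "payload": {"rows": [[[0, 0, 0.002], [0, 0, 0], -1], [[0, 0, 0.004], [0, 0, 0], -1], [[0, 0, 0.004], [0, 0, 0], -1]]}}

```text
t: 26.15
eef_pos: [0.6586, 0.2653, 0.0817]
tool_rot: [3.141, -0.0, 1.786]
force: [-0.4, 0.1, 0.1]
grip_width: 0.0426
grip_force: 26.8
```

Run:
```python
from ndl import *
ndl(('wrist',))
```

```text
t 26.15 [0.65864755 0.26533853 0.08165496] 1.7858703019070123 [-0.39500739  0.12633488  0.08704807] 0.042585506289562376
wrist red 359 ang 0.08 r 0.016
wrist green 265 ang -0.21 r 0.037
```

Near level; release gently and read the needle.

Request:
{"api": "step_arm", "payload": {"rows": [[[0, 0, 0.001], [0, 0, 0], -1], [[0, 0, 0.001], [0, 0, 0], 0.05], [[0, 0, 0.001], [0, 0, 0], 0.15], [[0, 0, 0.001], [0, 0, 0], 0.5], [[0, 0, 0.001], [0, 0, 0], 0.5], [[0, 0, 0.001], [0, 0, 0], 0.5], [[0, 0, 0.001], [0, 0, 0], 0.5]]}}

```text
t: 26.9
eef_pos: [0.6585, 0.2652, 0.0809]
tool_rot: [3.141, -0.0, 1.786]
force: [-0.6, 0.1, -0.1]
grip_width: 0.0641
grip_force: 0.0
```

Request:
{"api": "step_arm", "payload": {"rows": [[[0, 0, 0], [0, 0, 0], 0.5], [[0, 0, 0], [0, 0, 0], 0.5], [[0, 0, 0], [0, 0, 0], 0.5], [[0, 0, 0], [0, 0, 0], 0.5], [[0, 0, 0], [0, 0, 0], 0.5], [[0, 0, 0], [0, 0, 0], 0.5], [[0, 0, 0], [0, 0, 0], 0.5], [[0, 0, 0], [0, 0, 0], 0.5], [[0, 0, 0], [0, 0, 0], 0.5], [[0, 0, 0], [0, 0, 0], 0.5], [[0, 0, 0], [0, 0, 0], 0.5], [[0, 0, 0], [0, 0, 0], 0.5]]}}

```text
t: 28.1
eef_pos: [0.6584, 0.2652, 0.0808]
tool_rot: [3.142, -0.0, 1.786]
force: [-1.1, -0.5, -0.4]
grip_width: 0.0642
grip_force: 0.0
```

Run:
```python
from ndl import *
ndl(('wrist',)); ndl(('wrist',))
im=snap('wrist'); cv2.imwrite('pics/n1.png',im)
```

```text
t 28.1 [0.65843613 0.26522893 0.08079667] 1.785840273340121 [-1.06221509 -0.48033411 -0.39390458] 0.06415426661851374
wrist red 356 ang -0.45 r 0.017
wrist green 182 ang -0.19 r 0.039
t 28.15 [0.65844922 0.26519493 0.08081288] 1.785787590105277 [-0.02430181  0.06173213  0.14074715] 0.06398535246869318
wrist red 361 ang -0.45 r 0.016
wrist green 175 ang -0.19 r 0.038
```

View pics/n1.png

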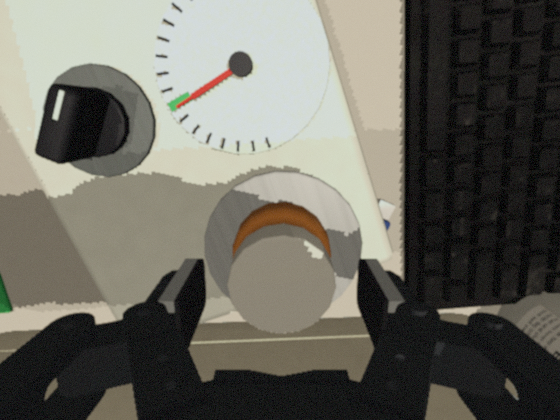

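The needle tip (172,109) is at the mark (180,101): jar A is within a few grams of 200 g, so either mat is accepted. I'll take it to the green mat.

Request:
{"api": "step_arm", "payload": {"rows": [[[0, 0, 0], [0, 0, 0], -1], [[0, 0, 0], [0, 0, 0], -1], [[0, 0, 0], [0, 0, 0], -1], [[0, 0, 0], [0, 0, 0], -1], [[0, 0, 0], [0, 0, 0], -1], [[0, 0, -0.004], [0, 0, 0], -1], [[0, 0, -0.008], [0, 0, 0], -1], [[0, 0, -0.012], [0, 0, 0], -1], [[0, 0, -0.016], [0, 0, 0], -1], [[0, 0, -0.03], [0, 0, 0], -1], [[0, 0, -0.06], [0, 0, 0], -1], [[0, 0, -0.07], [0, 0, 0], -1]]}}

```text
t: 29.45
eef_pos: [0.6599, 0.2657, 0.1541]
tool_rot: [3.137, -0.0, 1.786]
force: [0.3, 0.4, -1.3]
grip_width: 0.0423
grip_force: 26.5
```

Run:
```python
from h import *
i=bot.camera_info('wrist');K=np.array(i['intrinsics'])
def rayp(pos,rot,uv,z):
    T=np.eye(4);T[:3,:3]=R.from_euler('xyz',rot).as_matrix();T[:3,3]=pos;M=T@np.array(i['mount'])
    d=np.linalg.inv(K)@[uv[0],uv[1],1];d=M[:3,:3]@[d[0],-d[1],-d[2]];o=M[:3,3];return (o+d*(z-o[2])/d[2])[:2]
w=np.array([rayp([.55117,.32466,.20048],[-3.1409,0,2.002],(x/1.4286,y/1.4286),.004) for x,y in((105,183),(217,196),(213,420),(115,412))])
print('green',w,w.mean(0),np.linalg.norm(w[0]-w[1]),np.linalg.norm(w[1]-w[2]))
d=w[1]-w[2]; print('yaw',np.arctan2(-d[0],d[1]))
w=np.array([rayp([.50162,-.22766,.22972],[-3.14,-.003,1.7888],(x/1.4286,y/1.4286),.004) for x,y in((480,218),(582,216),(575,424),(482,427))])
print('red',w.mean(0),np.linalg.norm(w[0]-w[1]),np.linalg.norm(w[1]-w[2])); d=w[0]-w[3]; print('yaw',np.arctan2(-d[0],d[1]))
s=bot.state();print(s['t'],s['grip_width'],s['force'],s['eef_pos'])
```

```text
green [[0.34217188 0.28482228]
 [0.416051   0.30901736]
 [0.47069005 0.14165919]
 [0.39793998 0.11592491]] [0.40671323 0.21285593] 0.07774011397917287 0.17605164021629816
yaw 0.3155696991768013
red [ 0.61730565 -0.26756456] 0.0781141667613447 0.17773689435482923
yaw 0.26902911625369286
29.45 0.04231224973569977 [ 0.33746693  0.44017798 -1.28258264] [0.65986052 0.26565558 0.15405386]
```

Run:
```python
from h import *
go([.387,.266,.15],1.89)
```

```text
shift [ 0.0586 -0.2665  0.0029] turn [ 0.0022 -0.0001 -0.0521] rows 6.0 q6 at end ~ 1.85
```

Request:
{"api": "step_arm", "payload": {"rows": [[[0.009, -0.04, 0], [0, 0, 0], -1], [[0.018, -0.08, 0], [0, 0, -0.02], -1], [[0.027, -0.12, 0], [0, 0, -0.05], -1], [[0.036, -0.16, 0], [0, 0, -0.05], -1], [[0.045, -0.2, 0], [0, 0, -0.05], -1], [[0.053, -0.24, 0], [0, 0, -0.05], -1], [[0.0586, -0.2665, 0.03], [0, 0, -0.05], -1], [[0.0586, -0.2665, 0.06], [0, 0, -0.05], -1], [[0.0586, -0.2665, 0.09], [0, 0, -0.05], -1], [[0.0586, -0.2665, 0.11], [0, 0, -0.05], -1], [[0.0586, -0.2665, 0.125], [0, 0, -0.05], -1], [[0.0586, -0.2665, 0.132], [0, 0, -0.05], -1]]}}

```text
t: 30.65
eef_pos: [0.3844, 0.2651, 0.0174]
tool_rot: [-3.14, 0.0, 1.886]
force: [0.4, -0.7, -1.6]
grip_width: 0.0423
grip_force: 26.6
```

Request:
{"api": "step_arm", "payload": {"rows": [[[0, 0, 0.003], [0, 0, 0], -1], [[0, 0, 0.006], [0, 0, 0], -1], [[0, 0, 0.006], [0, 0, 0], -1], [[0, 0, 0.006], [0, 0, 0], -1]]}}

```text
t: 31.05
eef_pos: [0.3862, 0.2659, 0.0134]
tool_rot: [3.14, -0.0, 1.886]
force: [0.0, -0.0, -0.9]
grip_width: 0.042
grip_force: 26.6
```

Request:
{"api": "step_arm", "payload": {"rows": [[[0, 0, 0.001], [0, 0, 0], -1], [[0, 0, 0.002], [0, 0, 0], -1], [[0, 0, 0.002], [0, 0, 0], -1]]}}

```text
t: 31.35
eef_pos: [0.3863, 0.266, 0.0123]
tool_rot: [3.14, -0.0, 1.886]
force: [-3.0, -0.4, 9.6]
grip_width: 0.0423
grip_force: 27.7
```

Request:
{"api": "step_arm", "payload": {"rows": [[[0, 0, 0.001], [0, 0, 0], -1], [[0, 0, 0.002], [0, 0, 0], -1], [[0, 0, 0.002], [0, 0, 0], -1]]}}

```text
t: 31.65
eef_pos: [0.3864, 0.2661, 0.0121]
tool_rot: [3.139, -0.0, 1.886]
force: [-8.3, -5.2, 28.0]
grip_width: 0.0421
grip_force: 29.4
```

Touched down, so I'll back off slightly, release and lift.

Request:
{"api": "step_arm", "payload": {"rows": [[[0, 0, -0.003], [0, 0, 0], -1], [[0, 0, -0.003], [0, 0, 0], 0.1], [[0, 0, -0.003], [0, 0, 0], 0.5], [[0, 0, -0.003], [0, 0, 0], 0.5], [[0, 0, -0.05], [0, 0, 0], 0.5], [[0, 0, -0.1], [0, 0, 0], 0.5], [[0, 0, -0.15], [0, 0, 0], 0.5], [[0, 0, -0.2], [0, 0, 0], 0.5], [[0, 0, -0.21], [0, 0, 0], 0.5], [[0, 0, -0.21], [0, 0, 0], 0.5]]}}

```text
t: 32.65
eef_pos: [0.3873, 0.2664, 0.2207]
tool_rot: [3.137, -0.001, 1.886]
force: [-0.2, 0.2, -0.1]
grip_width: 0.064
grip_force: 0.0
```

Run:
```python
from jars import *
jars('g1.png')
go([.51,-.27,.23],1.79)
```

```text
t 32.7 [0.38593318 0.2657729  0.21851711] 1.8857854946413037
jar 0.88 [258. 154. 303. 203.] lid 279 181 r 22.0 -> [0.3823 0.2669 0.048 ]
shift [-0.5477 -0.0469 -0.0125] turn [-0.0011  0.0002  0.0479] rows 11.0 q6 at end ~ 0.86
```

Request:
{"api": "step_arm", "payload": {"rows": [[[-0.048, -0.004, -0.012], [0, 0, 0.048], 0.5], [[-0.096, -0.008, -0.012], [0, 0, 0.048], 0.5], [[-0.144, -0.012, -0.012], [0, 0, 0.048], 0.5], [[-0.192, -0.016, -0.012], [0, 0, 0.048], 0.5], [[-0.24, -0.02, -0.012], [0, 0, 0.048], 0.5], [[-0.288, -0.024, -0.012], [0, 0, 0.048], 0.5], [[-0.336, -0.029, -0.012], [0, 0, 0.048], 0.5], [[-0.384, -0.033, -0.012], [0, 0, 0.048], 0.5], [[-0.432, -0.037, -0.012], [0, 0, 0.048], 0.5], [[-0.48, -0.041, -0.012], [0, 0, 0.048], 0.5], [[-0.52, -0.045, -0.012], [0, 0, 0.048], 0.5], [[-0.548, -0.047, -0.012], [0, 0, 0.048], 0.5]]}}

```text
t: 33.95
eef_pos: [0.5094, -0.2721, 0.227]
tool_rot: [-3.138, -0.004, 1.787]
force: [0.6, -0.1, -0.2]
grip_width: 0.064
grip_force: 0.0
```

Request:
{"api": "step_arm", "payload": {"rows": [[[0, 0, 0], [0, 0, 0], 0.5], [[0, 0, 0], [0, 0, 0], 0.5]]}}

```text
t: 34.15
eef_pos: [0.5093, -0.2695, 0.2278]
tool_rot: [-3.138, -0.004, 1.789]
force: [0.2, 1.1, 0.0]
grip_width: 0.064
grip_force: 0.0
```

Run:
```python
from jars import *
jars('w11.png')
go([.5275,-.277,.004],1.80)
```

```text
t 34.2 [ 0.50948784 -0.26877716  0.22854377] 1.789887558625133
jar 0.91 [279. 221. 324. 274.] lid 302 253 r 20.9 -> [ 0.548  -0.3379  0.048 ]
jar 0.81 [275. 162. 318. 217.] lid 297 194 r 21.3 -> [ 0.5275 -0.2768  0.048 ]
shift [-0.0128  0.016   0.2251] turn [-0.001  -0.0014 -0.0047] rows 5.0 q6 at end ~ 0.86
```

Request:
{"api": "step_arm", "payload": {"rows": [[[-0.0125, 0.016, 0.05], [0, 0, 0], 0.5], [[-0.0125, 0.016, 0.1], [0, 0, 0], 0.5], [[-0.0125, 0.016, 0.14], [0, 0, 0], 0.5], [[-0.0125, 0.016, 0.17], [0, 0, 0], 0.5], [[-0.0125, 0.016, 0.19], [0, 0, 0], 0.5], [[-0.0125, 0.016, 0.21], [0, 0, 0], 0.5], [[-0.0125, 0.016, 0.22], [0, 0, 0], 0.5], [[-0.0125, 0.016, 0.225], [0, 0, 0], 0.5], [[-0.0125, 0.016, 0.225], [0, 0, 0], 0.5], [[-0.0125, 0.016, 0.225], [0, 0, 0], 0.5]]}}

```text
t: 35.25
eef_pos: [0.5297, -0.2789, 0.0068]
tool_rot: [3.14, 0.001, 1.79]
force: [0.7, -0.9, -1.0]
grip_width: 0.0641
grip_force: 0.0
```

Request:
{"api": "step_arm", "payload": {"rows": [[[0, 0, 0], [0, 0, 0], -1], [[0, 0, 0], [0, 0, 0], -1], [[0, 0, 0], [0, 0, 0], -1], [[0, 0, 0], [0, 0, 0], -1], [[0, 0, 0], [0, 0, 0], -1]], "newtons": 25}}

```text
t: 35.75
eef_pos: [0.5295, -0.2794, 0.007]
tool_rot: [3.141, 0.002, 1.79]
force: [-3.2, 0.3, 6.0]
grip_width: 0.0424
grip_force: 25.2
```

Request:
{"api": "step_arm", "payload": {"rows": [[[0, 0, -0.03], [0, 0, 0], -1], [[0, 0, -0.08], [0, 0, 0], -1], [[0, 0, -0.13], [0, 0, 0], -1], [[0, 0, -0.18], [0, 0, 0], -1], [[0, 0, -0.22], [0, 0, 0], -1], [[0, 0, -0.225], [0, 0, 0], -1], [[0, 0, -0.225], [0, 0, 0], -1]]}}

```text
t: 36.45
eef_pos: [0.5298, -0.2792, 0.2317]
tool_rot: [3.14, 0.002, 1.79]
force: [-0.3, 0.6, -2.5]
grip_width: 0.0422
grip_force: 26.9
```

Run:
```python
from h import *
s=bot.state();print(s['t'],s['eef_pos'],s['tool_rot'],s['grip_width'],s['force'])
go([.657,.264,.18],1.78)
```

```text
36.45 [ 0.52980918 -0.27922153  0.23171401] [3.13950726e+00 1.76996019e-03 1.78975702e+00] 0.04217523338597443 [-0.34721361  0.6225777  -2.48064541]
shift [0.5027 0.242  0.0513] turn [0.001  0.0009 0.0049] rows 12.0 q6 at end ~ 1.74
```

Request:
{"api": "step_arm", "payload": {"rows": [[[0.042, 0.02, 0], [0, 0, 0], -1], [[0.084, 0.04, 0], [0, 0, 0], -1], [[0.126, 0.061, 0], [0, 0, 0], -1], [[0.168, 0.081, 0], [0, 0, 0], -1], [[0.21, 0.101, 0], [0, 0, 0], -1], [[0.252, 0.121, 0], [0, 0, 0], -1], [[0.294, 0.142, 0], [0, 0, 0], -1], [[0.336, 0.162, 0], [0, 0, 0], -1], [[0.378, 0.182, 0], [0, 0, 0], -1], [[0.42, 0.202, 0.01], [0, 0, 0], -1], [[0.462, 0.222, 0.02], [0, 0, 0], -1], [[0.503, 0.242, 0.04], [0, 0, 0], -1]]}}

```text
t: 37.65
eef_pos: [0.6553, 0.2667, 0.1881]
tool_rot: [-3.139, 0.0, 1.79]
force: [1.3, -0.3, -1.5]
grip_width: 0.0422
grip_force: 26.8
```

Request:
{"api": "step_arm", "payload": {"rows": [[[0, 0, 0.02], [0, 0, 0], -1], [[0, 0, 0.04], [0, 0, 0], -1], [[0, 0, 0.06], [0, 0, 0], -1], [[0, 0, 0.06], [0, 0, 0], -1]]}}

```text
t: 38.05
eef_pos: [0.6513, 0.2637, 0.1232]
tool_rot: [-3.129, 0.001, 1.79]
force: [-0.3, -0.9, -4.0]
grip_width: 0.0423
grip_force: 26.9
```

Run:
```python
from ndl import *
ndl(('wrist',)); go([.658,.2645,.0905],1.78)
```

```text
t 38.05 [0.65134337 0.26368928 0.12323197] 1.7901067745471373 [-0.2534988  -0.85006664 -4.01014074] 0.042304009711676076
wrist red 224 ang 0.91 r 0.014
wrist green 301 ang -0.08 r 0.054
shift [-0.0006  0.0058  0.0353] turn [-0.0047  0.0003  0.0049] rows 1.0 q6 at end ~ 1.74
```

Request:
{"api": "step_arm", "payload": {"rows": [[[0, 0.002, 0.01], [0, 0, 0], -1], [[0, 0.002, 0.018], [0, 0, 0], -1], [[0, 0.002, 0.024], [0, 0, 0], -1], [[0, 0.002, 0.028], [0, 0, 0], -1], [[0, 0.002, 0.031], [0, 0, 0], -1], [[0, 0.002, 0.034], [0, 0, 0], -1], [[0, 0.002, 0.036], [0, 0, 0], -1], [[0, 0.002, 0.038], [0, 0, 0], -1], [[0, 0.002, 0.038], [0, 0, 0], -1]]}}

```text
t: 39.0
eef_pos: [0.6578, 0.2653, 0.0926]
tool_rot: [-3.141, -0.0, 1.79]
force: [0.1, 0.1, -2.0]
grip_width: 0.0423
grip_force: 26.9
```

Run:
```python
from ndl import *
ndl(('wrist',))
```

```text
t 39.0 [0.65776883 0.26525267 0.0926125 ] 1.7898002871591951 [ 0.07317177  0.13539568 -1.97302063] 0.04231758036595508
wrist red 311 ang 0.86 r 0.015
wrist green 261 ang -0.16 r 0.04
```

Request:
{"api": "step_arm", "payload": {"rows": [[[0, 0, 0.002], [0, 0, 0], -1], [[0, 0, 0.004], [0, 0, 0], -1], [[0, 0, 0.006], [0, 0, 0], -1], [[0, 0, 0.008], [0, 0, 0], -1], [[0, 0, 0.009], [0, 0, 0], -1], [[0, 0, 0.009], [0, 0, 0], -1]]}}

```text
t: 39.65
eef_pos: [0.6581, 0.2654, 0.0838]
tool_rot: [3.141, -0.0, 1.79]
force: [1.3, 0.3, -0.3]
grip_width: 0.0422
grip_force: 27.1
```

Run:
```python
from ndl import *
ndl(('wrist',))
```

```text
t 39.65 [0.65813343 0.26539375 0.08376393] 1.7898718223888044 [ 1.26931322  0.32220407 -0.29525597] 0.042167306994336205
wrist red 337 ang -0.02 r 0.016
wrist green 245 ang -0.21 r 0.036
```

Request:
{"api": "step_arm", "payload": {"rows": [[[0, 0, 0], [0, 0, 0], 0.05], [[0, 0, 0], [0, 0, 0], 0.15], [[0, 0, 0], [0, 0, 0], 0.5], [[0, 0, 0], [0, 0, 0], 0.5], [[0, 0, 0], [0, 0, 0], 0.5], [[0, 0, 0], [0, 0, 0], 0.5], [[0, 0, 0], [0, 0, 0], 0.5], [[0, 0, 0], [0, 0, 0], 0.5], [[0, 0, 0], [0, 0, 0], 0.5], [[0, 0, 0], [0, 0, 0], 0.5], [[0, 0, 0], [0, 0, 0], 0.5], [[0, 0, 0], [0, 0, 0], 0.5]]}}

```text
t: 40.9
eef_pos: [0.6579, 0.2653, 0.0838]
tool_rot: [3.142, -0.0, 1.79]
force: [0.2, -0.0, 0.1]
grip_width: 0.0639
grip_force: 0.0
```

Request:
{"api": "step_arm", "payload": {"rows": [[[0, 0, 0], [0, 0, 0], 0.5], [[0, 0, 0], [0, 0, 0], 0.5], [[0, 0, 0], [0, 0, 0], 0.5], [[0, 0, 0], [0, 0, 0], 0.5], [[0, 0, 0], [0, 0, 0], 0.5], [[0, 0, 0], [0, 0, 0], 0.5], [[0, 0, 0], [0, 0, 0], 0.5], [[0, 0, 0], [0, 0, 0], 0.5]]}}

```text
t: 41.7
eef_pos: [0.6579, 0.2653, 0.0838]
tool_rot: [-3.142, -0.0, 1.79]
force: [0.5, -0.8, 0.1]
grip_width: 0.0638
grip_force: 0.0
```

Run:
```python
from ndl import *
ndl(('wrist',)); 
from jars import jars; jars('n2.png')
for d in bot.spot_in('wrist','pointer')[:2]: print(d)
```

```text
t 41.7 [0.65786164 0.26525185 0.08380341] 1.7897998662273051 [ 0.51473501 -0.79930495  0.08428055] 0.06382971434133772
wrist red 317 ang -1.08 r 0.02
wrist green 268 ang -0.2 r 0.038
t 41.8 [0.65787249 0.26527374 0.08381506] 1.789783876037931
jar 0.73 [209. 165. 357. 296.] lid 301 194 r 62.3 -> [0.665  0.2886 0.048 ]
jar 0.7 [233. 198. 331. 320.] lid 282 272 r 49.7 -> [0.6647 0.2373 0.048 ]
{'extent': [215.1, 52.7, 254.3, 136.8], 'score': 0.66}
```

Jar B's needle swings to the right stop, so it's heavier and goes to green. The pan sank, so I lower before regrasping.

Request:
{"api": "step_arm", "payload": {"rows": [[[0, 0, 0.005], [0, 0, 0], 0.5], [[0, 0, 0.01], [0, 0, 0], 0.5], [[0, 0, 0.01], [0, 0, 0], 0.5], [[0, 0, 0.01], [0, 0, 0], -1], [[0, 0, 0.01], [0, 0, 0], -1], [[0, 0, 0.01], [0, 0, 0], -1], [[0, 0, 0.01], [0, 0, 0], -1], [[0, 0, 0.01], [0, 0, 0], -1]]}}

```text
t: 42.7
eef_pos: [0.658, 0.2653, 0.0739]
tool_rot: [3.141, -0.0, 1.79]
force: [0.7, -0.0, 0.1]
grip_width: 0.0423
grip_force: 25.4
```

Request:
{"api": "step_arm", "payload": {"rows": [[[0, 0, -0.004], [0, 0, 0], -1], [[0, 0, -0.008], [0, 0, 0], -1], [[0, 0, -0.012], [0, 0, 0], -1], [[0, 0, -0.016], [0, 0, 0], -1], [[0, 0, -0.02], [0, 0, 0], -1], [[0, 0, -0.024], [0, 0, 0], -1], [[0, 0, -0.05], [0, 0, 0], -1], [[0, 0, -0.08], [0, 0, 0], -1], [[0, 0, -0.08], [0, 0, 0], -1]]}}

```text
t: 43.6
eef_pos: [0.6608, 0.2662, 0.1591]
tool_rot: [3.133, -0.001, 1.79]
force: [1.0, -0.0, -0.4]
grip_width: 0.0422
grip_force: 26.3
```

Run:
```python
from h import *
s=bot.state();print(s['t'],s['grip_width'],s['force'],s['eef_pos'])
go([.409,.211,.15],1.89)
```

```text
43.6 0.0422274154396887 [ 0.97770532 -0.03656512 -0.37342905] [0.6607535  0.26615732 0.15908093]
shift [ 0.0008 -0.2578  0.0068] turn [ 0.0044 -0.0002 -0.0501] rows 6.0 q6 at end ~ 1.73
```

Request:
{"api": "step_arm", "payload": {"rows": [[[0, -0.04, 0], [0, 0, 0], -1], [[0, -0.08, 0], [0, 0, -0.02], -1], [[0, -0.12, 0], [0, 0, -0.05], -1], [[0, -0.16, 0], [0, 0, -0.05], -1], [[0, -0.2, 0], [0, 0, -0.05], -1], [[0, -0.24, 0], [0, 0, -0.05], -1], [[0, -0.255, 0.03], [0, 0, -0.05], -1], [[0, -0.255, 0.06], [0, 0, -0.05], -1], [[0, -0.255, 0.09], [0, 0, -0.05], -1], [[0, -0.255, 0.115], [0, 0, -0.05], -1], [[0, -0.255, 0.13], [0, 0, -0.05], -1], [[0, -0.255, 0.135], [0, 0, -0.05], -1]]}}

```text
t: 44.8
eef_pos: [0.4067, 0.2091, 0.0166]
tool_rot: [-3.138, 0.0, 1.89]
force: [-0.8, -0.5, -2.0]
grip_width: 0.0422
grip_force: 26.4
```

Request:
{"api": "step_arm", "payload": {"rows": [[[0, 0, 0], [0, 0, 0], -1], [[0, 0, 0.002], [0, 0, 0], -1], [[0, 0, 0.003], [0, 0, 0], -1], [[0, 0, 0.003], [0, 0, 0], -1]]}}

```text
t: 45.2
eef_pos: [0.4097, 0.2101, 0.0164]
tool_rot: [3.14, -0.0, 1.89]
force: [0.5, -0.4, -1.9]
grip_width: 0.0423
grip_force: 26.4
```

Request:
{"api": "step_arm", "payload": {"rows": [[[0, 0, 0.001], [0, 0, 0], -1], [[0, 0, 0.003], [0, 0, 0], -1], [[0, 0, 0.003], [0, 0, 0], -1]]}}

```text
t: 45.5
eef_pos: [0.4088, 0.2098, 0.0126]
tool_rot: [-3.141, -0.0, 1.89]
force: [0.6, -0.5, -3.3]
grip_width: 0.042
grip_force: 26.4
```

Request:
{"api": "step_arm", "payload": {"rows": [[[0, 0, 0.001], [0, 0, 0], -1], [[0, 0, 0.001], [0, 0, 0], -1], [[0, 0, 0.001], [0, 0, 0], -1]]}}

```text
t: 45.8
eef_pos: [0.409, 0.2099, 0.0123]
tool_rot: [3.141, -0.0, 1.89]
force: [-1.7, -0.2, 6.0]
grip_width: 0.0424
grip_force: 27.0
```

Contact; release, lift, go to the third jar.

Request:
{"api": "step_arm", "payload": {"rows": [[[0, 0, -0.001], [0, 0, 0], -1], [[0, 0, -0.001], [0, 0, 0], 0.1], [[0, 0, -0.001], [0, 0, 0], 0.5], [[0, 0, -0.001], [0, 0, 0], 0.5], [[0, 0, -0.05], [0, 0, 0], 0.5], [[0, 0, -0.1], [0, 0, 0], 0.5], [[0, 0, -0.15], [0, 0, 0], 0.5], [[0, 0, -0.2], [0, 0, 0], 0.5], [[0, 0, -0.21], [0, 0, 0], 0.5], [[0, 0, -0.21], [0, 0, 0], 0.5]]}}

```text
t: 46.8
eef_pos: [0.4109, 0.2105, 0.224]
tool_rot: [3.136, -0.0, 1.89]
force: [-1.0, -0.7, -1.0]
grip_width: 0.0641
grip_force: 0.0
```

Run:
```python
from jars import *
jars('g2.png')
go([.53,-.31,.23],1.80)
```

```text
t 46.85 [0.40947201 0.21003559 0.22180862] 1.889796986324513
jar 0.95 [251.  92. 297. 142.] lid 274 117 r 24.0 -> [0.3825 0.2665 0.048 ]
jar 0.84 [256. 152. 302. 204.] lid 278 181 r 21.9 -> [0.4048 0.2112 0.048 ]
? 0.35 [434.8, 115.5, 483.3, 159.1]
jar 0.31 [361.   0. 560. 272.] lid 474 136 r 162.4 -> [0.5662 0.3088 0.048 ]
shift [-0.5316 -0.0475 -0.0095] turn [-0.0008  0.      0.0449] rows 11.0 q6 at end ~ 0.81
```

Request:
{"api": "step_arm", "payload": {"rows": [[[-0.048, -0.004, -0.01], [0, 0, 0.045], 0.5], [[-0.096, -0.008, -0.01], [0, 0, 0.045], 0.5], [[-0.144, -0.012, -0.01], [0, 0, 0.045], 0.5], [[-0.192, -0.017, -0.01], [0, 0, 0.045], 0.5], [[-0.24, -0.021, -0.01], [0, 0, 0.045], 0.5], [[-0.288, -0.026, -0.01], [0, 0, 0.045], 0.5], [[-0.336, -0.03, -0.01], [0, 0, 0.045], 0.5], [[-0.384, -0.034, -0.01], [0, 0, 0.045], 0.5], [[-0.432, -0.039, -0.01], [0, 0, 0.045], 0.5], [[-0.48, -0.043, -0.01], [0, 0, 0.045], 0.5], [[-0.532, -0.048, -0.01], [0, 0, 0.045], 0.5], [[-0.532, -0.048, -0.01], [0, 0, 0.045], 0.5]]}}

```text
t: 48.1
eef_pos: [0.5293, -0.3152, 0.2266]
tool_rot: [-3.137, -0.003, 1.794]
force: [1.0, 1.7, 0.0]
grip_width: 0.0639
grip_force: 0.0
```

Request:
{"api": "step_arm", "payload": {"rows": [[[0, 0, 0], [0, 0, 0], 0.5], [[0, 0, 0], [0, 0, 0], 0.5]]}}

```text
t: 48.3
eef_pos: [0.5293, -0.3089, 0.2299]
tool_rot: [-3.139, -0.003, 1.8]
force: [-0.4, -0.0, 0.2]
grip_width: 0.0641
grip_force: 0.0
```

Run:
```python
from jars import *
jars('w12.png')
go([.5475,-.338,.006],1.80)
```

```text
t 48.35 [ 0.52956208 -0.30862965  0.2306833 ] 1.8010158854179186
jar 0.8 [268. 184. 313. 235.] lid 292 214 r 21.4 -> [ 0.5484 -0.3388  0.048 ]
shift [-0.033   0.0107  0.2252] turn [-0.0004 -0.0007  0.0007] rows 5.0 q6 at end ~ 0.79
```

Request:
{"api": "step_arm", "payload": {"rows": [[[-0.033, 0.011, 0.05], [0, 0, 0], 0.5], [[-0.033, 0.011, 0.1], [0, 0, 0], 0.5], [[-0.033, 0.011, 0.14], [0, 0, 0], 0.5], [[-0.033, 0.011, 0.17], [0, 0, 0], 0.5], [[-0.033, 0.011, 0.19], [0, 0, 0], 0.5], [[-0.033, 0.011, 0.21], [0, 0, 0], 0.5], [[-0.033, 0.011, 0.22], [0, 0, 0], 0.5], [[-0.033, 0.011, 0.226], [0, 0, 0], 0.5], [[-0.033, 0.011, 0.226], [0, 0, 0], 0.5], [[-0.033, 0.011, 0.226], [0, 0, 0], 0.5]]}}

```text
t: 49.4
eef_pos: [0.5492, -0.3402, 0.007]
tool_rot: [3.14, 0.001, 1.8]
force: [0.6, -0.4, 0.7]
grip_width: 0.0639
grip_force: 0.0
```

Request:
{"api": "step_arm", "payload": {"rows": [[[0, 0, 0], [0, 0, 0], -1], [[0, 0, 0], [0, 0, 0], -1], [[0, 0, 0], [0, 0, 0], -1], [[0, 0, 0], [0, 0, 0], -1], [[0, 0, 0], [0, 0, 0], -1]], "newtons": 25}}

```text
t: 49.9
eef_pos: [0.5491, -0.3407, 0.0071]
tool_rot: [3.14, 0.002, 1.8]
force: [-1.2, 0.6, 5.6]
grip_width: 0.0425
grip_force: 25.6
```

Request:
{"api": "step_arm", "payload": {"rows": [[[0, 0, -0.03], [0, 0, 0], -1], [[0, 0, -0.08], [0, 0, 0], -1], [[0, 0, -0.13], [0, 0, 0], -1], [[0, 0, -0.18], [0, 0, 0], -1], [[0, 0, -0.22], [0, 0, 0], -1], [[0, 0, -0.225], [0, 0, 0], -1], [[0, 0, -0.225], [0, 0, 0], -1]]}}

```text
t: 50.6
eef_pos: [0.5492, -0.3406, 0.2319]
tool_rot: [3.14, 0.002, 1.8]
force: [0.3, -0.3, -2.4]
grip_width: 0.0422
grip_force: 26.7
```

Run:
```python
from h import *
s=bot.state();print(s['t'],s['eef_pos'],s['tool_rot'],s['grip_width'],s['force'])
go([.657,.264,.23],1.79)
```

```text
50.6 [ 0.54922951 -0.34060231  0.23189406] [3.13957925e+00 2.10470032e-03 1.79974785e+00] 0.042212101530427086 [ 0.31880751 -0.25066457 -2.37950538]
shift [0.5644 0.2422 0.0012] turn [0.001  0.001  0.0049] rows 13.0 q6 at end ~ 1.73
```

Request:
{"api": "step_arm", "payload": {"rows": [[[0.043, 0.019, 0], [0, 0, 0], -1], [[0.086, 0.037, 0], [0, 0, 0], -1], [[0.129, 0.055, 0], [0, 0, 0], -1], [[0.172, 0.074, 0], [0, 0, 0], -1], [[0.215, 0.092, 0], [0, 0, 0], -1], [[0.258, 0.111, 0], [0, 0, 0], -1], [[0.301, 0.129, 0], [0, 0, 0], -1], [[0.344, 0.148, 0], [0, 0, 0], -1], [[0.387, 0.166, 0], [0, 0, 0], -1], [[0.43, 0.185, 0], [0, 0, 0], -1], [[0.473, 0.203, 0.01], [0, 0, 0], -1], [[0.516, 0.222, 0.02], [0, 0, 0], -1]]}}

```text
t: 51.8
eef_pos: [0.6463, 0.2145, 0.2074]
tool_rot: [-3.137, -0.0, 1.8]
force: [0.3, -0.1, -1.6]
grip_width: 0.0422
grip_force: 26.6
```

Request:
{"api": "step_arm", "payload": {"rows": [[[0.043, 0.018, 0.02], [0, 0, 0], -1], [[0.048, 0.02, 0.04], [0, 0, 0], -1], [[0.048, 0.02, 0.06], [0, 0, 0], -1], [[0.048, 0.02, 0.08], [0, 0, 0], -1], [[0.048, 0.02, 0.08], [0, 0, 0], -1], [[0.048, 0.02, 0.08], [0, 0, 0], -1]]}}

```text
t: 52.4
eef_pos: [0.6543, 0.2636, 0.1283]
tool_rot: [-3.136, 0.0, 1.8]
force: [0.1, -0.1, -1.9]
grip_width: 0.0423
grip_force: 26.6
```

Run:
```python
from ndl import *
ndl(('wrist',)); go([.658,.2645,.0925],1.80)
```

```text
t 52.4 [0.65427827 0.26361765 0.12832775] 1.7996891494939162 [ 0.11540565 -0.12053111 -1.85861153] 0.04225398231222719
wrist red 216 ang 0.92 r 0.014
wrist green 302 ang -0.09 r 0.055
shift [0.     0.0027 0.0375] turn [-0.001   0.     -0.0002] rows 1.0 q6 at end ~ 1.72
```

Request:
{"api": "step_arm", "payload": {"rows": [[[0, 0.001, 0.012], [0, 0, 0], -1], [[0, 0.001, 0.022], [0, 0, 0], -1], [[0, 0.001, 0.028], [0, 0, 0], -1], [[0, 0.001, 0.032], [0, 0, 0], -1], [[0, 0.001, 0.034], [0, 0, 0], -1], [[0, 0.001, 0.036], [0, 0, 0], -1], [[0, 0.001, 0.038], [0, 0, 0], -1], [[0, 0.001, 0.04], [0, 0, 0], -1], [[0, 0.001, 0.042], [0, 0, 0], -1], [[0, 0.001, 0.044], [0, 0, 0], -1], [[0, 0.001, 0.044], [0, 0, 0], -1]]}}

```text
t: 53.55
eef_pos: [0.6573, 0.2646, 0.0869]
tool_rot: [3.141, -0.0, 1.8]
force: [-0.1, 0.2, -1.2]
grip_width: 0.0423
grip_force: 26.9
```

Run:
```python
from ndl import *
ndl(('wrist',))
```

```text
t 53.55 [0.65733414 0.26458475 0.08685506] 1.7997907732964746 [-0.10898766  0.17572986 -1.23604975] 0.042298187404236624
wrist red 332 ang 0.3 r 0.015
wrist green 253 ang -0.19 r 0.037
```

Request:
{"api": "step_arm", "payload": {"rows": [[[0, 0, 0.0015], [0, 0, 0], -1], [[0, 0, 0.003], [0, 0, 0], -1], [[0, 0, 0.003], [0, 0, 0], -1], [[0, 0, 0.003], [0, 0, 0], 0.05], [[0, 0, 0.003], [0, 0, 0], 0.15], [[0, 0, 0.003], [0, 0, 0], 0.5], [[0, 0, 0.003], [0, 0, 0], 0.5], [[0, 0, 0.003], [0, 0, 0], 0.5], [[0, 0, 0.003], [0, 0, 0], 0.5], [[0, 0, 0.003], [0, 0, 0], 0.5], [[0, 0, 0.003], [0, 0, 0], 0.5], [[0, 0, 0.003], [0, 0, 0], 0.5]]}}

```text
t: 54.8
eef_pos: [0.657, 0.2645, 0.0838]
tool_rot: [-3.142, -0.0, 1.8]
force: [0.1, 0.8, -0.3]
grip_width: 0.0645
grip_force: 0.0
```

Request:
{"api": "step_arm", "payload": {"rows": [[[0, 0, 0], [0, 0, 0], 0.5], [[0, 0, 0], [0, 0, 0], 0.5], [[0, 0, 0], [0, 0, 0], 0.5], [[0, 0, 0], [0, 0, 0], 0.5], [[0, 0, 0], [0, 0, 0], 0.5], [[0, 0, 0], [0, 0, 0], 0.5], [[0, 0, 0], [0, 0, 0], 0.5], [[0, 0, 0], [0, 0, 0], 0.5], [[0, 0, 0], [0, 0, 0], 0.5], [[0, 0, 0], [0, 0, 0], 0.5]]}}

```text
t: 55.8
eef_pos: [0.6571, 0.2645, 0.0838]
tool_rot: [3.141, -0.0, 1.8]
force: [0.6, 0.5, 0.7]
grip_width: 0.064
grip_force: 0.0
```

Run:
```python
from ndl import *
ndl(('wrist',)); snap('wrist','n3.png')
for d in bot.spot_in('wrist','jar_1')[:2]: print(d)
```

```text
t 55.8 [0.65711108 0.26445335 0.08382562] 1.7997810699411911 [0.56560159 0.46180229 0.67719172] 0.06404463484322505
wrist red 316 ang -1.08 r 0.02
wrist green 260 ang -0.2 r 0.037
{'extent': [231.4, 196.2, 333.2, 319.9], 'score': 0.65}
```

Jar C also swings to the right stop, so it's heavier and goes to the third green slot.

Request:
{"api": "step_arm", "payload": {"rows": [[[0, 0, 0.005], [0, 0, 0], 0.5], [[0, 0, 0.01], [0, 0, 0], 0.5], [[0, 0, 0.01], [0, 0, 0], 0.5], [[0, 0, 0.01], [0, 0, 0], -1], [[0, 0, 0.01], [0, 0, 0], -1], [[0, 0, 0.01], [0, 0, 0], -1], [[0, 0, 0.01], [0, 0, 0], -1], [[0, 0, 0.01], [0, 0, 0], -1]]}}

```text
t: 56.75
eef_pos: [0.6571, 0.2644, 0.0739]
tool_rot: [3.141, -0.0, 1.8]
force: [0.3, 0.1, 0.7]
grip_width: 0.0426
grip_force: 25.4
```

Request:
{"api": "step_arm", "payload": {"rows": [[[0, 0, -0.004], [0, 0, 0], -1], [[0, 0, -0.008], [0, 0, 0], -1], [[0, 0, -0.012], [0, 0, 0], -1], [[0, 0, -0.016], [0, 0, 0], -1], [[0, 0, -0.02], [0, 0, 0], -1], [[0, 0, -0.024], [0, 0, 0], -1], [[0, 0, -0.05], [0, 0, 0], -1], [[0, 0, -0.08], [0, 0, 0], -1], [[0, 0, -0.08], [0, 0, 0], -1], [[0, 0, -0.08], [0, 0, 0], -1]]}}

```text
t: 57.75
eef_pos: [0.6579, 0.2647, 0.1544]
tool_rot: [3.139, -0.0, 1.8]
force: [-0.3, 0.1, -2.0]
grip_width: 0.0421
grip_force: 26.2
```

Run:
```python
from h import *
s=bot.state();print(s['t'],s['grip_width'],s['force'],s['eef_pos'])
go([.426,.155,.154],1.89)
```

```text
57.75 0.0421332874068005 [-0.27809221  0.12399707 -2.02580193] [0.65790599 0.26469563 0.15441543]
shift [-5.420e-02 -2.508e-01 -2.000e-04] turn [ 0.0011 -0.0001 -0.0451] rows 6.0 q6 at end ~ 1.6
```

Request:
{"api": "step_arm", "payload": {"rows": [[[-0.008, -0.04, 0], [0, 0, 0], -1], [[-0.017, -0.08, 0], [0, 0, -0.02], -1], [[-0.026, -0.12, 0], [0, 0, -0.045], -1], [[-0.034, -0.16, 0], [0, 0, -0.045], -1], [[-0.043, -0.2, 0], [0, 0, -0.045], -1], [[-0.05, -0.24, 0], [0, 0, -0.045], -1], [[-0.052, -0.25, 0.03], [0, 0, -0.045], -1], [[-0.052, -0.25, 0.06], [0, 0, -0.045], -1], [[-0.052, -0.25, 0.09], [0, 0, -0.045], -1], [[-0.052, -0.25, 0.115], [0, 0, -0.045], -1], [[-0.052, -0.25, 0.13], [0, 0, -0.045], -1], [[-0.052, -0.25, 0.137], [0, 0, -0.045], -1]]}}

```text
t: 58.95
eef_pos: [0.4222, 0.1564, 0.014]
tool_rot: [-3.136, -0.001, 1.89]
force: [0.3, -0.6, -2.0]
grip_width: 0.0422
grip_force: 26.3
```

Request:
{"api": "step_arm", "payload": {"rows": [[[0, 0, 0.001], [0, 0, 0], -1], [[0, 0, 0.002], [0, 0, 0], -1], [[0, 0, 0.003], [0, 0, 0], -1], [[0, 0, 0.003], [0, 0, 0], -1]]}}

```text
t: 59.35
eef_pos: [0.4262, 0.1572, 0.0144]
tool_rot: [3.14, 0.0, 1.89]
force: [-0.0, -1.4, -1.8]
grip_width: 0.0424
grip_force: 26.3
```

Request:
{"api": "step_arm", "payload": {"rows": [[[0, 0, 0.001], [0, 0, 0], -1], [[0, 0, 0.001], [0, 0, 0], -1], [[0, 0, 0.001], [0, 0, 0], -1]]}}

```text
t: 59.65
eef_pos: [0.4255, 0.1571, 0.013]
tool_rot: [3.141, -0.0, 1.89]
force: [0.5, 0.8, -2.5]
grip_width: 0.0423
grip_force: 26.3
```

Request:
{"api": "step_arm", "payload": {"rows": [[[0, 0, 0.001], [0, 0, 0], -1], [[0, 0, 0.001], [0, 0, 0], -1], [[0, 0, 0.001], [0, 0, 0], -1]]}}

```text
t: 59.95
eef_pos: [0.4257, 0.1572, 0.0123]
tool_rot: [3.141, -0.0, 1.89]
force: [-1.5, -0.7, 3.6]
grip_width: 0.042
grip_force: 26.9
```

Request:
{"api": "step_arm", "payload": {"rows": [[[0, 0, 0], [0, 0, 0], 0.1], [[0, 0, 0], [0, 0, 0], 0.5], [[0, 0, 0], [0, 0, 0], 0.5], [[0, 0, -0.05], [0, 0, 0], 0.5], [[0, 0, -0.1], [0, 0, 0], 0.5], [[0, 0, -0.15], [0, 0, 0], 0.5], [[0, 0, -0.2], [0, 0, 0], 0.5], [[0, 0, -0.21], [0, 0, 0], 0.5], [[0, 0, -0.21], [0, 0, 0], 0.5]]}}

```text
t: 60.85
eef_pos: [0.4273, 0.1575, 0.2238]
tool_rot: [3.136, 0.0, 1.89]
force: [0.5, 0.0, -0.1]
grip_width: 0.0643
grip_force: 0.0
```

Run:
```python
from jars import *
jars('g3.png')
go([.5545,.4205,.22],.563+np.pi)
for d in bot.spot_in('top','jar_1')[:4]:
    e=d['extent'];print(round(d['score'],2),ray('top',((e[0]+e[2])/2,(e[1]+e[3])/2),.03)[:2])
```

```text
t 60.9 [0.42587088 0.1571459  0.22170071] 1.8897521588424082
jar 0.84 [255.  99. 304. 148.] lid 279 122 r 24.1 -> [0.4049 0.2108 0.048 ]
jar 0.73 [256. 153. 302. 206.] lid 278 181 r 22.0 -> [0.4214 0.1588 0.048 ]
jar 0.57 [250.  25. 299.  85.] lid 274 53 r 26.5 -> [0.3823 0.2663 0.048 ]
? 0.4 [442.6, 44.2, 496.8, 93.1]
shift [0.2096 0.2059 0.    ] turn [-5.000e-04 -9.000e-04 -9.074e-01] rows 13.0 q6 at end ~ 0.09
0.54 [ 0.51801423 -0.28985958]
0.49 [ 0.54399727 -0.34779857]
```

Request:
{"api": "step_arm", "payload": {"rows": [[[0.02, 0.02, 0], [0, 0, -0.07], 0.3], [[0.04, 0.04, 0], [0, 0, -0.14], 0.3], [[0.06, 0.06, 0], [0, 0, -0.21], 0.3], [[0.08, 0.08, 0], [0, 0, -0.28], 0.3], [[0.1, 0.1, 0], [0, 0, -0.35], 0.3], [[0.12, 0.12, 0], [0, 0, -0.42], 0.3], [[0.14, 0.14, 0], [0, 0, -0.49], 0.3], [[0.16, 0.16, 0], [0, 0, -0.56], 0.3], [[0.18, 0.18, 0], [0, 0, -0.63], 0.3], [[0.2, 0.2, 0], [0, 0, -0.7], 0.3], [[0.209, 0.206, 0], [0, 0, -0.77], 0.3], [[0.209, 0.206, 0], [0, 0, -0.84], 0.3]]}}

```text
t: 62.2
eef_pos: [0.5545, 0.4211, 0.2173]
tool_rot: [-3.141, -0.006, -2.706]
force: [-1.0, -0.1, 0.6]
grip_width: 0.0554
grip_force: 0.0
```

Request:
{"api": "step_arm", "payload": {"rows": [[[0, 0, 0.04], [0, 0, -0.067], 0.3], [[0, 0, 0.07], [0, 0, -0.067], 0.3], [[0, 0, 0.07], [0, 0, -0.067], 0.3], [[0, 0, 0.07], [0, 0, -0.067], 0.3]]}}

```text
t: 62.6
eef_pos: [0.554, 0.4192, 0.1497]
tool_rot: [3.141, -0.005, -2.58]
force: [-0.0, -0.2, 1.1]
grip_width: 0.0556
grip_force: 0.0
```

Run:
```python
from h import *
s=bot.state();print(s['t'],s['eef_pos'],s['tool_rot'],s['grip_width'])
snap('wrist','w13.png')
for d in bot.regions_of('wrist','weight')[:3]: print(round(d['score'],2),np.round(d['extent']))
for p in ([.5540,.4208,.1185],[.554,.4208,.0655]): print(proj('wrist',p))
go([.5555,.4215,.0605],.563+np.pi)
```

```text
62.6 [0.5539617  0.4191705  0.14971612] [ 3.14148257 -0.00509832 -2.57958351] 0.05561499530369915
0.85 [251. 187. 311. 252.]
0.68 [421.   1. 509.  34.]
[283.89779737 226.86634763]
[283.3528992  204.11986988]
shift [0.0002 0.0012 0.0926] turn [ 0.      0.0009 -0.0005] rows 2.0 q6 at end ~ 0.09
```

Request:
{"api": "step_arm", "payload": {"rows": [[[0, 0.001, 0.03], [0, 0, 0], 0.3], [[0, 0.001, 0.055], [0, 0, 0], 0.3], [[0, 0.001, 0.072], [0, 0, 0], 0.3], [[0, 0.001, 0.083], [0, 0, 0], 0.3], [[0, 0.001, 0.09], [0, 0, 0], 0.3], [[0, 0.001, 0.092], [0, 0, 0], 0.3], [[0, 0.001, 0.092], [0, 0, 0], 0.3], [[0, 0.001, 0.092], [0, 0, 0], 0.3]]}}

```text
t: 63.5
eef_pos: [0.5557, 0.4215, 0.0611]
tool_rot: [3.142, 0.002, -2.579]
force: [-0.0, -0.1, 0.1]
grip_width: 0.0557
grip_force: 0.0
```

Request:
{"api": "step_arm", "payload": {"rows": [[[0, 0, 0], [0, 0, 0], -1], [[0, 0, 0], [0, 0, 0], -1], [[0, 0, 0], [0, 0, 0], -1], [[0, 0, 0], [0, 0, 0], -1], [[0, 0, 0], [0, 0, 0], -1]], "newtons": 25}}

```text
t: 64.0
eef_pos: [0.5554, 0.4215, 0.0609]
tool_rot: [3.141, 0.002, -2.579]
force: [-1.7, -0.1, 5.5]
grip_width: 0.0362
grip_force: 25.2
```

Request:
{"api": "step_arm", "payload": {"rows": [[[0, 0, -0.004], [0, 0, 0], -1], [[0, 0, -0.008], [0, 0, 0], -1], [[0, 0, -0.014], [0, 0, 0], -1], [[0, 0, -0.02], [0, 0, 0], -1], [[0, 0, -0.03], [0, 0, 0], -1], [[0, 0, -0.04], [0, 0, 0], -1], [[0, 0, -0.04], [0, 0, 0], -1], [[0, 0, -0.04], [0, 0, 0], -1]]}}

```text
t: 64.8
eef_pos: [0.5554, 0.4212, 0.1005]
tool_rot: [3.142, 0.001, -2.579]
force: [-0.9, -0.4, -2.4]
grip_width: 0.0361
grip_force: 25.3
```

Run:
```python
from h import *
s=bot.state();print(s['t'],s['eef_pos'],s['tool_rot'],s['grip_width'],s['force'])
go([.4785,.3825,.1],.563+np.pi)
```

```text
64.8 [0.55539199 0.42124469 0.10052233] [ 3.14157680e+00  1.41699329e-03 -2.57934994e+00] 0.03611439446692551 [-0.85419652 -0.38747961 -2.35006481]
shift [0.0857 0.0082 0.0004] turn [ 0.      0.0007 -0.0004] rows 2.0 q6 at end ~ 0.11
```

Request:
{"api": "step_arm", "payload": {"rows": [[[0.02, 0.002, 0], [0, 0, 0], -1], [[0.04, 0.004, 0], [0, 0, 0], -1], [[0.06, 0.006, 0], [0, 0, 0], -1], [[0.086, 0.008, 0], [0, 0, 0], -1], [[0.086, 0.008, 0.02], [0, 0, 0], -1], [[0.086, 0.008, 0.035], [0, 0, 0], -1], [[0.086, 0.008, 0.045], [0, 0, 0], -1], [[0.086, 0.008, 0.052], [0, 0, 0], -1], [[0.086, 0.008, 0.056], [0, 0, 0], -1], [[0.086, 0.008, 0.058], [0, 0, 0], -1], [[0.086, 0.008, 0.058], [0, 0, 0], -1]]}}

```text
t: 65.9
eef_pos: [0.4782, 0.3821, 0.0419]
tool_rot: [3.142, 0.0, -2.579]
force: [-0.7, 0.8, -2.4]
grip_width: 0.0361
grip_force: 25.3
```

Request:
{"api": "step_arm", "payload": {"rows": [[[0, 0, 0.001], [0, 0, 0], -1], [[0, 0, 0.002], [0, 0, 0], -1], [[0, 0, 0.002], [0, 0, 0], -1]]}}

```text
t: 66.2
eef_pos: [0.4785, 0.3822, 0.0406]
tool_rot: [3.142, 0.001, -2.579]
force: [0.6, -0.9, 0.6]
grip_width: 0.0365
grip_force: 25.6
```

Touched down. Release, lift, and check.

Request:
{"api": "step_arm", "payload": {"rows": [[[0, 0, 0], [0, 0, 0], -0.05], [[0, 0, 0], [0, 0, 0], 0.1], [[0, 0, 0], [0, 0, 0], 0.3], [[0, 0, 0], [0, 0, 0], 0.3], [[0, 0, -0.04], [0, 0, 0], 0.3], [[0, 0, -0.09], [0, 0, 0], 0.3], [[0, 0, -0.14], [0, 0, 0], 0.3], [[0, 0, -0.18], [0, 0, 0], 0.3], [[0.02, 0, -0.19], [0, 0, 0], 0.3], [[0.02, 0, -0.19], [0, 0, 0], 0.3], [[0.02, 0, -0.19], [0, 0, 0], 0.3], [[0.02, 0, -0.19], [0, 0, 0], 0.3]]}}

```text
t: 67.4
eef_pos: [0.4606, 0.3709, 0.2282]
tool_rot: [3.142, -0.002, -2.579]
force: [0.9, 0.3, -0.1]
grip_width: 0.0555
grip_force: 0.0
```

Request:
{"api": "step_arm", "payload": {"rows": [[[0, -0.05, 0], [0, 0, 0], 0.3], [[0, -0.09, 0], [0, 0, 0], 0.3], [[0, -0.09, 0], [0, 0, 0], 0.3], [[0, -0.09, 0], [0, 0, 0], 0.3], [[0, -0.09, 0], [0, 0, 0], 0.3], [[0, -0.09, 0], [0, 0, 0], 0.3], [[0, -0.09, 0], [0, 0, 0], 0.3], [[0, -0.09, 0], [0, 0, 0], 0.3], [[0, -0.09, 0], [0, 0, 0], 0.3]]}}

```text
t: 68.3
eef_pos: [0.5087, 0.2955, 0.2299]
tool_rot: [3.142, 0.0, -2.579]
force: [0.4, -0.2, -0.3]
grip_width: 0.0555
grip_force: 0.0
```

Run:
```python
from jars import *
im=jars('end.png')
cv2.imwrite('pics/endb.png',cv2.resize(im,(800,600),interpolation=2))
```

```text
t 68.35 [0.50880247 0.29539511 0.22991536] -2.578838251528401
jar 0.83 [300.  29. 351.  83.] lid 328 52 r 24.5 -> [0.3854 0.2669 0.048 ]
jar 0.82 [177.   1. 232.  58.] lid 200 21 r 26.9 -> [0.4252 0.157  0.048 ]
jar 0.78 [238.  15. 287.  72.] lid 261 38 r 24.7 -> [0.4081 0.2103 0.048 ]
? 0.46 [348.9, 182.3, 399.2, 228.6]
jar 0.19 [132. 253. 197. 306.] lid 157 276 r 34.8 -> [0.6671 0.2367 0.048 ]
```

View pics/endb.png

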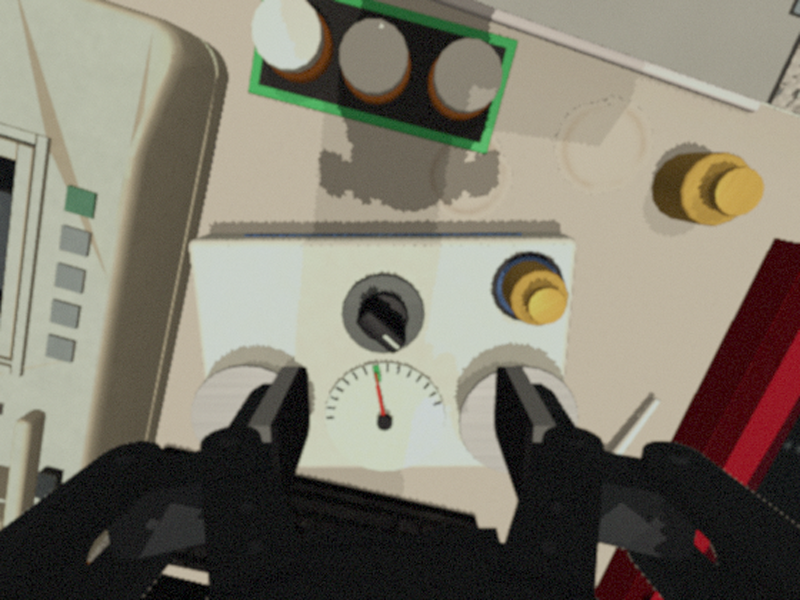

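The final view shows three jars on the green mat and the weight on its blue rest (525,285). Both pans are empty and the needle is on the mark (376,370), so I'm handing in.

```bash
python3 -c "
from rig import bot
print(bot.finish_job())"
```

```text
the job is handed in; nothing more can be done
None
```

I zeroed the balance, weighed all three jars and stood them on the green mat (two clearly heavier, one within a few grams of 200 g). The brass weight is back on its rest, and I handed the job in at about 68 s; no verdict came back.

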